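# Hang the slide racks on the dip stainer's snap hooks

### The job

Load the dip stainer: pull its splash guard all the way down, then clip every slide rack that is on the bench by the middle of its bail onto a snap hook of its own, through the sprung gate, so that it hangs level and free with the gate snapped shut behind it. When all racks hang, push the splash guard back up until it is fully shut, and leave the other things on the bench where they are.

Things in the scene. Friction and masses are not known exactly. Their poses are not given: they have to be found in the camera images.
- stainer: Dip stainer, white bench machine 390 mm wide (y), low plinth with dishes in front, housing behind. Origin on the bench under hook2's rest point; +x away from its front (the guard side, which faces the robot), +y along its row of three snap hooks. Cheeks at y = +-188 mm are 140 mm high; the housing behind (x over 95 mm) is 170 mm high.
- guard (a joint): Splash guard, clear flap 340 mm wide across the stainer's front, hinged along its lower edge: 0 shut (upright), growing as its top comes down towards the robot, stop at 1.35 rad (nearly flat). No latch; stiff hinge, stays put below about 0.5 rad, sinks slowly open beyond; about 3 N at its bar moves it. It starts shut or a little ajar.
- guard_grip (a point): Point on the axis of the guard's grip bar (round steel, 10 mm thick, 326 mm long along the guard's free edge), midway between hook1 and hook2, so clear of both. The bar is 155 mm from the hinge line; between bar and panel is an open slot 35 mm wide, crossed only by 8 mm posts at the bar's middle (57 mm from here) and ends.
- guard_hinge (a point): Point on the guard's hinge line nearest to guard_grip, 40 mm above the bench. The hinge line runs along the stainer's y, 60 mm in front of the hooks' rest points.
- hook1 (a point): Snap hook at the stainer's +y end: top of its round bar (8 mm thick) where a hung bail rests, 199 mm above the bench; axes as the stainer's. Loop in its own x-z plane, 8 mm wide: bar along x, nose curling up in front (inner face at x = -25 mm; top at x = -33 mm, 42 mm above here), shank at x = +22 mm, gate pivot 54 mm above here (top 60 mm).
- hook2 (a point): Snap hook in the middle, 115 mm from hook1, the same point and shape. In front of the noses there is room for a rack only when the guard is down. The beam carrying the hooks begins at x = +70 mm; below each hook is a dish, its rim 141 mm lower than this point.
- hook3 (a point): Snap hook at the stainer's -y end, 115 mm from hook2, the same point and shape. All hooks are empty at the start.
- gate1 (a joint): Gate of hook1: sprung steel wire 5 mm thick, 52 mm long, sloping from the pivot down to the nose, closing the loop from above. 0 shut, grows as its nose end is pressed in and down, to 0.9 rad; springs back by itself. 1 N at its end starts it, 2 to 3 N opens it 0.6 rad: enough for a bail pushed straight down 5 to 12 mm behind the nose's inner face.
- gate2 (a joint): Gate of hook2, like gate1.
- gate3 (a joint): Gate of hook3, like gate1.
- rack1: Slide rack 1 (may be absent; all are alike): open steel rack full of glass slides, body 60 (x) by 88 (y) by 45 mm high, 0.13 to 0.25 kg, with a fixed upright steel bail, 137 mm high in all, upright on the bench at the start. Origin: centre of its underside; z up; the bail spans y. Half a turn makes no difference.
- rack1_bail (a point): Middle of the underside of rack 1's bail bar, 131 mm above the rack's underside. The bar runs 88 mm along the rack's y, 5 mm thick (x), 6 mm high; its middle 18 mm is cranked up 4 mm as a seat for the hook (sloping sides to 17 mm from the middle); the outer stretches are straight: grip one of them, 31 mm from the middle. Clear opening under the middle 86 mm high.
- rack2: Slide rack 2 (may be absent; all are alike): open steel rack full of glass slides, body 60 (x) by 88 (y) by 45 mm high, 0.13 to 0.25 kg, with a fixed upright steel bail, 137 mm high in all, upright on the bench at the start. Origin: centre of its underside; z up; the bail spans y. Half a turn makes no difference.
- rack2_bail (a point): Middle of the underside of rack 2's bail bar, 131 mm above the rack's underside. The bar runs 88 mm along the rack's y, 5 mm thick (x), 6 mm high; its middle 18 mm is cranked up 4 mm as a seat for the hook (sloping sides to 17 mm from the middle); the outer stretches are straight: grip one of them, 31 mm from the middle. Clear opening under the middle 86 mm high.
- rack3: Slide rack 3 (may be absent; all are alike): open steel rack full of glass slides, body 60 (x) by 88 (y) by 45 mm high, 0.13 to 0.25 kg, with a fixed upright steel bail, 137 mm high in all, upright on the bench at the start. Origin: centre of its underside; z up; the bail spans y. Half a turn makes no difference.
- rack3_bail (a point): Middle of the underside of rack 3's bail bar, 131 mm above the rack's underside. The bar runs 88 mm along the rack's y, 5 mm thick (x), 6 mm high; its middle 18 mm is cranked up 4 mm as a seat for the hook (sloping sides to 17 mm from the middle); the outer stretches are straight: grip one of them, 31 mm from the middle. Clear opening under the middle 86 mm high.
- stain_bottle: Amber stain bottle, 64 mm across, 130 mm high; origin at the centre of its underside. Not part of the job: leave it where it stands.
- oil_bottle: Small amber immersion-oil bottle, 38 mm across, 75 mm high; origin at the centre of its underside. Not part of the job: leave it where it stands.
- slide_jar: Square glass slide jar with white lid, 64 mm wide, 97 mm high; origin at the centre of its underside. Not part of the job: leave it where it stands.
- slide_box: Closed grey slide box, 75 x 110 x 30 mm; origin at the centre of its underside. Not part of the job: leave it where it stands.
- beaker: Glass beaker, 72 mm across, 90 mm high; origin at the centre of its underside. Not part of the job: leave it where it stands.
- tube_rack: White tube rack with capped tubes, 70 x 200 mm, 93 mm high; origin at the centre of its underside. Not part of the job: leave it where it stands.
- timer: White bench timer, 65 x 65 x 22 mm; origin at the centre of its underside. Not part of the job: leave it where it stands.
Not all that is in view belongs to the job. Leave any blue or purple look-alike of the rack1 alone.

How it is judged:
By the outcome, as a careful person would: the job done as asked, in the order asked, and still so for the second after the job is handed in, with the robot touching nothing.
Of rack1, rack2, rack3 only 2 to 3 are there at a start; the rules pass over those that are not, and their reading is None.
At some moment in a run one of rack1, rack2, rack3 may be knocked a few centimetres aside while the robot is not near it.
It also fails if it takes over 210 s, if anything falls off the work surface, if the arm or the gripper's body presses on something with over 40 N, if the wrist force passes 120 N, or if a joint passes its speed limit or range.

### The arm

A 6-joint arm with a two-finger parallel gripper is mounted at the origin on the work surface. World frame = base frame: x ahead of the robot, y to its left, z up, the work surface at z = 0. Lengths are in mm, angles in rad, forces in N, time in s.
With the tool pointing down it reaches from about 350 to 775 mm from the base axis. Payload 7.3 kg.
Tool frame: the origin (TCP) lies at the very end of the fingers, on their centre line; the grasp point (between the pads) lies 19 mm behind it; z points along the fingers, y is the line along which they close (so a half turn about z gives the same grasp; the last joint's range is limited). The gripper opens to 92 mm and grips with 3 to 60 N. Pads are 19 mm wide; open, the fingers measure 130 mm over their backs; the gripper's body (75 mm by 190 mm) begins 47 mm behind the grasp point.
Start: joints at [-1.249, 0.342, 1.524, -0, 1.275, -0.146], TCP at [236.759, -468.604, 226.741] pointing down, gripper open.
Joint ranges: [-2.53, 2.53], [-0.77, 2.02], [0.04, 2.7], [-1, 4.14], [0.28, 2.66], [-3.11, 3.11]. Speed limits (rad/s): [2.57, 2.57, 3.14, 3.14, 3.14, 3.14].

### API

Orientations are given as [roll, pitch, yaw] about the fixed x, y, z axes, in that order (R = Rz(yaw) Ry(pitch) Rx(roll)).
In Python, from plant import * gives the robot as it stands.
- The arm moves only by the tool arm_command, never from a script. Its arguments are lists of equal length, an entry for each row: "gripper": the finger opening in mm, from 0 to 91.8; "dp": the shift along the tool's x, y, z in units of 25 mm (1.0 is 25 mm), a list of three; "twist": the turn about the tool's z in units of 5 degrees (1.0 is 5 degrees). A call has exactly 5 rows; each row shifts and turns the commanded pose from where the row before left it, along the tool's axes as they then stand; what a row does not reach is not made up. A row lasts 1/8 s, in which the tool goes at most 62.5 mm and 10.7 degrees, less where a joint would pass 70% of its speed; a pose out of reach is approached as far as the arm can. A call is refused whole if a number of a shift passes 1 or a number of a turn 1, either way. A call with a gripper value outside its range is refused whole. The fingers move at their own pace and stop on an object; the grip force is fixed at half the most. Time passes only in rows, so rows that do not move let the fingers close, or fill a call up. It gives the time, the measured TCP pose, the force, the opening and the grip force at its end, in the units of the state.
- get_obs(): the state, without advancing time (a new reading comes with each control period).
- capture(name): name is "scene" or "side" or "wrist"; returns the picture (480x640x3 uint8, red, green, blue); there is no depth.
- get_calibration(name): a dict with "mtx" (3x3 intrinsics, pixels), "dist_coeffs" ([k1, k2, p1, p2, k3] as OpenCV has them; the pictures are not rectified), "position" and "attitude" of the camera in the world; the wrist camera has in their place "mount" (4x4, takes a point from camera to tool coordinates, whose origin is the TCP and whose axes are the flange's). Camera axes: x right, y down, z forward; pixel columns grow to the right and rows downward; lengths in mm; the calibration is good to about 2 mm. A picture is of the moment at which its call begins: read the wrist's pose just before it. get_calibration takes no time and is no camera call.
- close_job(): hands the job in; it is judged then, once.
The state is a dict: "time": time; "joint_positions": joint angles; "dq": joint speeds; "tau": joint torques, N m; "tool_pos": TCP position; "tcp_rot": TCP orientation; "contact_force": force on the tool from outside, world axes, zero at the start; "moment": the same for the moment, N m; "grip_width": finger opening in mm; "finger_force": force on a finger pad.
Only numpy, scipy, OpenCV 4.12 (cv2) and the standard library are available. Lean on these libraries where they do the work, as an engineer would, in place of code of your own. Each camera call takes 0.05 s, during which the arm holds its last target. There are 200 camera calls.

## Working session

There is one attempt and no reset: what is moved stays moved. The work goes in short steps, Python scripts to look and compute and a tool call to move; the robot and the scene stay as the last step left them, time stands still between calls to the robot, and variables do not carry over. Pictures are saved under pics/ and viewed, at most 14 in all, crops included, and the job is handed in when it is done.

Besides the shell and the picture viewer there is one more tool, called after "Request:" as name([rows], argument=value, ...), one row to a line, values as JSON. arm_command: Moves the arm, as the interface text tells. Its arguments: {"type":"object","properties":{"gripper":{"type":"array"},"dp":{"type":"array"},"twist":{"type":"array"}},"required":["gripper","dp","twist"]}

```bash
ls; mkdir -p pics; cat > h.py <<'E'
from plant import *
import numpy as np, cv2
from scipy.spatial.transform import Rotation as R
def save(n,f): 
    im=capture(n); cv2.imwrite('pics/'+f,im[:,:,::-1]); return im
E
python3 - <<'E'
from h import *
o=get_obs(); print(o)
for n in ['scene','side','wrist']:
    print(n,get_calibration(n))
a=save('scene','s0.png');b=save('side','d0.png')
E
```

```text
pics
{'time': 0.0, 'joint_positions': array([-1.24901928e+00,  3.42745271e-01,  1.52502884e+00,  2.07373405e-05,
        1.27541597e+00, -1.45978856e-01]), 'dq': array([2.30826981e-04, 6.14471423e-05, 1.71325195e-03, 1.75754042e-04,
       5.42907097e-04, 9.77519256e-04]), 'tau': array([-1.14687671e-03, -4.31246567e+01, -2.44225305e+01,  7.17203692e-02,
        5.59252349e-02, -1.25113656e-04]), 'tool_pos': array([ 236.61629224, -468.18742497,  226.02914776]), 'tcp_rot': array([-3.14001510e+00, -2.51981910e-04,  4.67749654e-01]), 'contact_force': array([ 1.03591168, -0.06244159,  0.43643252]), 'moment': array([ 0.00852487,  0.0065149 , -0.02734768]), 'finger_force': 0.0, 'grip_width': 91.53791553050388}
scene {'mtx': array([[526.34080435,   0.        , 328.05409419],
       [  0.        , 526.34080435, 238.16094804],
       [  0.        ,   0.        ,   1.        ]]), 'dist_coeffs': array([-0.0959031,  0.       ,  0.       ,  0.       ,  0.       ]), 'position': array([1188.61443799,  -73.01010076, 1192.60998735]), 'attitude': array([-2.58650913, -0.01250034,  1.53216974])}
side {'m
[... 273 characters left out ...]
797, -870.36809948, 1160.97932836]), 'attitude': array([-2.30871696, -0.01344214, -0.70904873])}
wrist {'mtx': array([[348.1871171 ,   0.        , 317.70919857],
       [  0.        , 348.1871171 , 242.7435997 ],
       [  0.        ,   0.        ,   1.        ]]), 'dist_coeffs': array([-0.0602196,  0.       ,  0.       ,  0.       ,  0.       ]), 'mount': array([[-2.34749283e-04, -9.55435515e-01, -2.95199800e-01,
         7.95372704e+01],
       [ 9.99999510e-01,  5.96970728e-05, -9.88435193e-04,
         1.33386774e+00],
       [ 9.62008651e-04, -2.95199888e-01,  9.55435032e-01,
        -1.59181516e+02],
       [ 0.00000000e+00,  0.00000000e+00,  0.00000000e+00,
         1.00000000e+00]])}
```

View pics/s0.png

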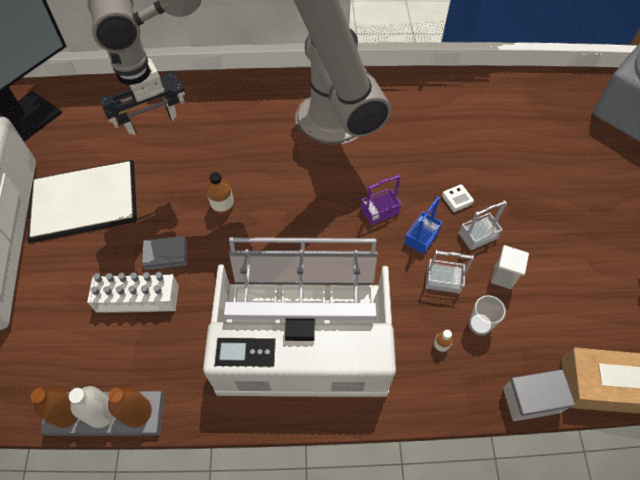

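View pics/d0.png

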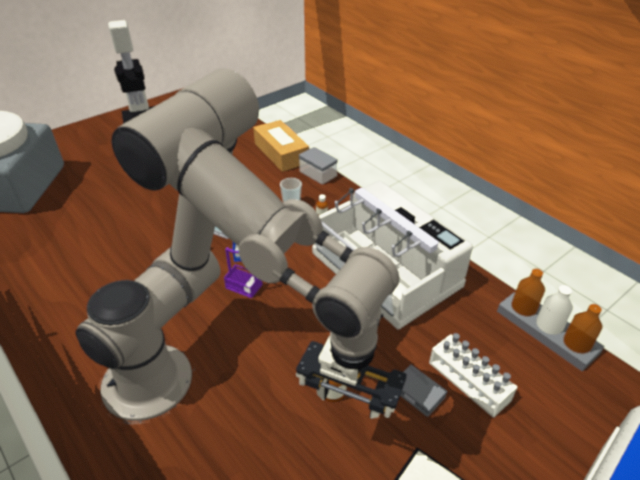

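The scene view shows two steel racks at (446,272) and (482,232). The look-alikes are blue at (425,228) and purple at (381,205). The stainer is at (300,320), with the guard bar near row 240.

```bash
python3 - <<'E'
import cv2
a=cv2.imread('pics/s0.png')
cv2.imwrite('pics/c1.png',cv2.resize(a[225:335,205:405],None,fx=4,fy=4,interpolation=cv2.INTER_CUBIC))
cv2.imwrite('pics/c2.png',cv2.resize(a[180:310,400:540],None,fx=4.6,fy=4.6,interpolation=cv2.INTER_CUBIC))
E
```

```text
(no output)
```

View pics/c1.png

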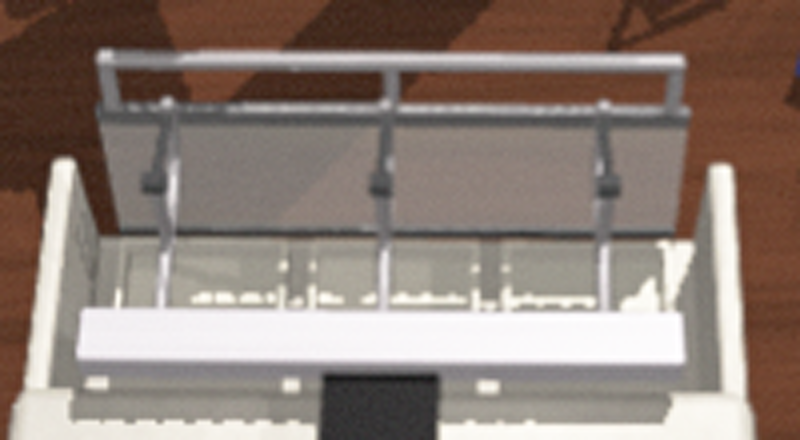

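View pics/c2.png

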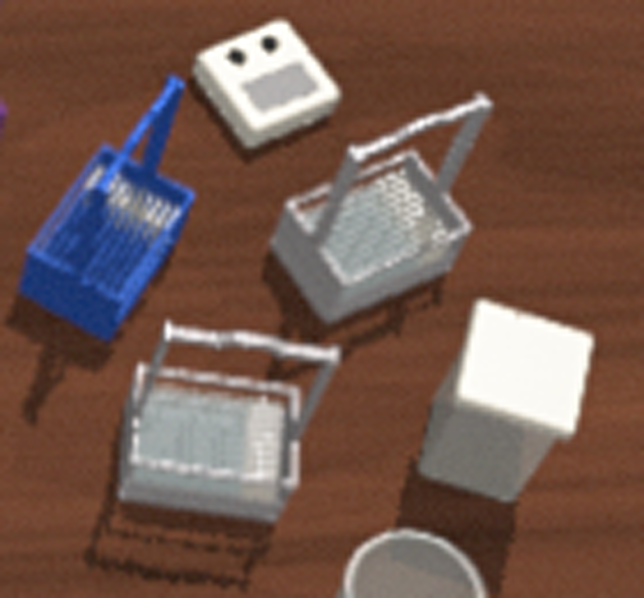

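```bash
cat >> h.py <<'E'
def cam(n,obs=None):
    c=get_calibration(n)
    if n=='wrist':
        o=obs or get_obs(); T=np.eye(4); T[:3,:3]=R.from_euler('xyz',o['tcp_rot']).as_matrix(); T[:3,3]=o['tool_pos']
        M=T@c['mount']; return c,M[:3,:3],M[:3,3]
    return c,R.from_euler('xyz',c['attitude']).as_matrix(),np.array(c['position'])
def proj(C,P):
    c,Rm,p=C; Q=(np.atleast_2d(P)-p)@Rm
    return cv2.projectPoints(Q,np.zeros(3),np.zeros(3),c['mtx'],c['dist_coeffs'])[0][:,0]
def unproj(C,uv,z):
    c,Rm,p=C; q=cv2.undistortPoints(np.array(uv,float).reshape(-1,1,2),c['mtx'],c['dist_coeffs'])[:,0]
    d=np.c_[q,np.ones(len(q))]@Rm.T
    return p+d*((z-p[2])/d[:,2])[:,None]
E
python3 - <<'E'
from h import *
from scipy.optimize import least_squares
C=cam('scene')
def rk(n,a):
    P=unproj(C,a,136); d=P[1]-P[0]; print(n,P.mean(0).round(1),np.hypot(*d[:2]).round(1),'bail dir deg',np.degrees(np.arctan2(d[1],d[0])).round(1))
rk('A',[(436.5,251.7),(473.3,256.5)]); rk('B',[(476.7,213.3),(505.4,202)])
s=lambda a:np.array(a)/4+[205,225]
nose=s([(167,103),(387,103),(603,104)]); piv=s([(152,181),(380,183),(608,184)])
L=np.array([(-33,y,241) for y in(-115,0,115)]+[(22,y,253+2) for y in(-115,0,115)],float)
def W(v,P): 
    c,sn=np.cos(v[2]),np.sin(v[2]); return np.c_[v[0]+c*P[:,0]-sn*P[:,1],v[1]+sn*P[:,0]+c*P[:,1],P[:,2]]
uv=np.r_[nose,piv]
r=least_squares(lambda v:(proj(C,W(v,L))-uv).ravel(),[600,-100,0]); print(r.x,r.fun.round(1))
e=s([(105,57),(680,62)])
def bar(q): return np.array([(-60-155*np.sin(q),y,40+155*np.cos(q)) for y in(-160,160)])
for q in np.arange(0,.4,.05): print(q.round(2),(proj(C,W(r.x,bar(q)))-e).round(1).tolist())
print('cheek', unproj(C,s([(65,160),(720,166)]),140).round(1))
E
```

```text
A [587.4 260.5 136. ] 86.7 bail dir deg 79.5
B [457.5 374.6 136. ] 86.5 bail dir deg 111.9
[ 6.61652726e+02 -9.71474386e+01 -3.83161789e-02] [-0.4 -0.3 -0.6  0.   0.2  0.1  0.3  0.1  0.2  0.   0.2  0.1]
0.0 [[-1.8, 11.0], [-0.1, 10.7]]
0.05 [[-1.4, 8.1], [-0.3, 7.7]]
0.1 [[-1.1, 5.2], [-0.5, 4.9]]
0.15 [[-0.7, 2.5], [-0.7, 2.1]]
0.2 [[-0.2, -0.1], [-0.9, -0.5]]
0.25 [[0.2, -2.6], [-1.1, -2.9]]
0.3 [[0.6, -4.9], [-1.4, -5.2]]
0.35 [[1.1, -7.0], [-1.6, -7.4]]
cheek [[ 601.4 -281.3  140. ]
 [ 616.9   92.4  140. ]]
```

Two steel racks stand at (587,260) and (458,375). They match the description, and the blue and purple ones are look-alikes. The guard is about 0.19 rad ajar, so I'll start there.

```bash
cat >> h.py <<'E'
import json
ST=(661.65,-97.15,-0.0383)
def S(x,y,z):
    c,s=np.cos(ST[2]),np.sin(ST[2]); return np.array([ST[0]+c*x-s*y,ST[1]+s*x+c*y,z])
def plan(wps,step=25.):
    "wps: (x,y,z,yaw_deg,grip); prints calls of 5 rows from the measured pose"
    o=get_obs(); p=np.array(o['tool_pos']); yw=np.degrees(o['tcp_rot'][2]); rows=[]; g=o['grip_width']
    for w in wps:
        t=np.array(w[:3],float); n=max(1,int(np.ceil(max(np.linalg.norm(t-p)/step,abs(w[3]-yw)/5-1e-3))))
        p0,y0=p.copy(),yw
        for i in range(1,n+1):
            d=p0+(t-p0)*i/n-p; dy=y0+(w[3]-y0)*i/n-yw; a=np.radians(yw)
            ax=np.array([[np.cos(a),np.sin(a),0],[np.sin(a),-np.cos(a),0],[0,0,-1]])
            dp=np.clip((ax@d/25).round(2),-1,1); tw=np.clip(round(-dy/5,2),-1,1)
            rows.append((w[4],dp.tolist(),tw)); p=p+ax.T@dp*25; yw-=tw*5
    while len(rows)%5: rows.append((rows[-1][0],[0,0,0],0))
    for k in range(0,len(rows),5):
        q=rows[k:k+5]; print(json.dumps(dict(gripper=[min(91,r[0]) for r in q],dp=[r[1] for r in q],twist=[r[2] for r in q])))
def st():
    o=get_obs(); print(round(o['time'],2),o['tool_pos'].round(1),np.degrees(o['tcp_rot']).round(1),'F',o['contact_force'].round(1),'w',round(o['grip_width'],1),round(o['finger_force'],1))
E
python3 - <<'E'
from h import *
C=cam('scene')
for z in (190,200,210,220,240): print(z,proj(C,S(70,0,z)[None]).round(1))
Y=90-2.2
a=S(-89.3,57.5,300); print(S(-89.3,57.5,192))
plan([(a[0],a[1],300,Y,50)])
E
```

```text
190 [[300.6 305.9]]
200 [[300.5 303.9]]
210 [[300.3 301.9]]
220 [[300.2 299.8]]
240 [[299.8 295.5]]
[574.61720026 -36.27281404 192.        ]
{"gripper": [50, 50, 50, 50, 50], "dp": [[0.86, -0.41, -0.13], [0.88, -0.36, -0.13], [0.9, -0.32, -0.13], [0.91, -0.29, -0.12], [0.93, -0.24, -0.13]], "twist": [-0.53, -0.53, -0.53, -0.53, -0.53]}
{"gripper": [50, 50, 50, 50, 50], "dp": [[0.93, -0.19, -0.13], [0.94, -0.16, -0.13], [0.95, -0.11, -0.13], [0.95, -0.06, -0.13], [0.95, -0.02, -0.12]], "twist": [-0.53, -0.53, -0.53, -0.53, -0.53]}
{"gripper": [50, 50, 50, 50, 50], "dp": [[0.96, 0.02, -0.13], [0.95, 0.06, -0.13], [0.95, 0.12, -0.13], [0.94, 0.15, -0.13], [0.93, 0.2, -0.13]], "twist": [-0.53, -0.54, -0.53, -0.53, -0.53]}
{"gripper": [50, 50, 50, 50, 50], "dp": [[0.92, 0.24, -0.13], [0.91, 0.28, -0.12], [0.9, 0.33, -0.13], [0.88, 0.36, -0.13], [0.86, 0.41, -0.13]], "twist": [-0.53, -0.53, -0.53, -0.53, -0.53]}
{"gripper": [50, 50, 50, 50, 50], "dp": [[0.85, 0.45, -0.13], [0.82, 0.48, -0.13], [0.8, 0.52, -0.13], [0, 0, 0], [0, 0, 0]], "twist": [-0.53, -0.53, -0.53, 0, 0]}
```

Request:
arm_command([
  [0.86,-0.41,-0.13],
  [0.88,-0.36,-0.13],
  [0.9,-0.32,-0.13],
  [0.91,-0.29,-0.12],
  [0.93,-0.24,-0.13],
], gripper=[50,50,50,50,50], twist=[-0.53,-0.53,-0.53,-0.53,-0.53])

```text
time: 0.72
tool_pos: [310.5, -373.7, 242.5]
tcp_rot: [-3.141, -0.0, 0.7]
contact_force: [-0.1, 0.5, 0.1]
grip_width: 51.1
finger_force: 0.0
```

Request:
arm_command([
  [0.93,-0.19,-0.13],
  [0.94,-0.16,-0.13],
  [0.95,-0.11,-0.13],
  [0.95,-0.06,-0.13],
  [0.95,-0.02,-0.12],
], gripper=[50,50,50,50,50], twist=[-0.53,-0.53,-0.53,-0.53,-0.53])

```text
time: 1.35
tool_pos: [384.0, -280.1, 258.5]
tcp_rot: [-3.141, -0.0, 0.932]
contact_force: [0.6, 0.5, 0.3]
grip_width: 49.7
finger_force: 0.0
```

Request:
arm_command([
  [0.96,0.02,-0.13],
  [0.95,0.06,-0.13],
  [0.95,0.12,-0.13],
  [0.94,0.15,-0.13],
  [0.93,0.2,-0.13],
], gripper=[50,50,50,50,50], twist=[-0.53,-0.54,-0.53,-0.53,-0.53])

```text
time: 1.98
tool_pos: [457.5, -186.1, 274.7]
tcp_rot: [-3.141, -0.0, 1.164]
contact_force: [-0.1, 0.3, -0.5]
grip_width: 49.6
finger_force: 0.0
```

Request:
arm_command([
  [0.92,0.24,-0.13],
  [0.91,0.28,-0.12],
  [0.9,0.33,-0.13],
  [0.88,0.36,-0.13],
  [0.86,0.41,-0.13],
], gripper=[50,50,50,50,50], twist=[-0.53,-0.53,-0.53,-0.53,-0.53])

```text
time: 2.6
tool_pos: [530.8, -92.3, 290.6]
tcp_rot: [-3.141, -0.0, 1.395]
contact_force: [0.3, 0.3, 0.3]
grip_width: 49.9
finger_force: 0.0
```

Request:
arm_command([
  [0.85,0.45,-0.13],
  [0.82,0.48,-0.13],
  [0.8,0.52,-0.13],
  [0,0,0],
  [0,0,0],
], gripper=[50,50,50,50,50], twist=[-0.53,-0.53,-0.53,0,0])

```text
time: 3.22
tool_pos: [574.1, -36.9, 300.2]
tcp_rot: [-3.14, 0.0, 1.532]
contact_force: [-0.5, 0.0, -0.4]
grip_width: 49.8
finger_force: 0.0
```

```bash
python3 - <<'E'
from h import *
st(); save('wrist','w1.png')
C=cam('wrist')
q=.19
P=np.array([S(-60-155*np.sin(q),57.5,40+155*np.cos(q)),S(-33,0,241),S(-33,115,241),S(22,0,255),S(22,115,255)])
print(proj(C,P).round(0).tolist())
a=S(-89.3,57.5,177); plan([(a[0],a[1],177,87.8,50)])
E
```

```text
3.23 [574.1 -36.9 300.2] [-179.9    0.    87.8] F [-0.5  0.  -0.4] w 49.8 0.0
[[318.0, 237.0], [397.0, 333.0], [409.0, 170.0], [480.0, 343.0], [507.0, 173.0]]
{"gripper": [50, 50, 50, 50, 50], "dp": [[0.01, 0.0, 0.99], [0.0, 0.01, 0.98], [0.01, 0.0, 0.99], [0.01, 0.01, 0.99], [0.01, 0.0, 0.99]], "twist": [-0.0, -0.01, 0.0, -0.0, -0.0]}
```

View pics/w1.png

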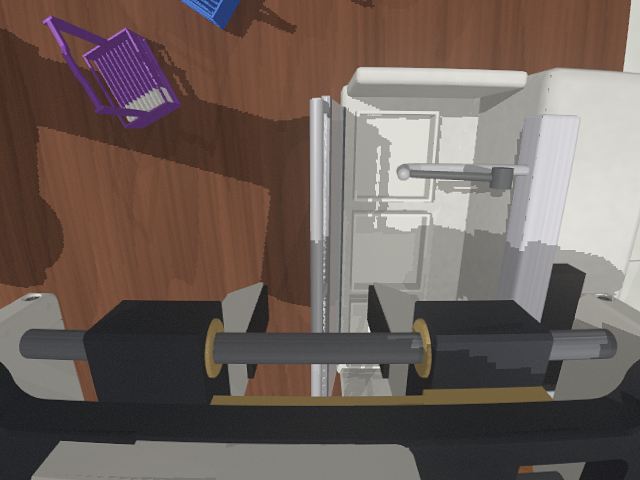

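The wrist view shows the bar at column 318, as predicted. Hook1's nose is at (404,172), about 3 mm off prediction, so I'll refine that later. Next I'll descend and grip the bar.

Request:
arm_command([
  [0,0,1],
  [0,0,1],
  [0,0,1],
  [0,0,1],
  [0,0,0.8],
], gripper=[50,50,50,50,50], twist=[0,0,0,0,0])

```text
time: 3.9
tool_pos: [573.8, -37.4, 179.7]
tcp_rot: [-3.141, 0.0, 1.531]
contact_force: [-0.0, -0.2, 0.1]
grip_width: 49.9
finger_force: 0.0
```

Request:
arm_command([
  [0,0,0],
  [0,0,0],
  [0,0,0],
  [0,0,0],
  [0,0,0],
], gripper=[0,0,0,0,0], twist=[0,0,0,0,0])

```text
time: 4.53
tool_pos: [574.6, -36.6, 181.3]
tcp_rot: [3.141, 0.0, 1.532]
contact_force: [-1.4, -0.5, 3.2]
grip_width: 8.8
finger_force: 30.0
```

```bash
python3 - <<'E'
from h import *
st()
w=[]
for q in np.linspace(.19,1.35,11)[1:]:
    a=S(-60-155*np.sin(q),57.5,40+155*np.cos(q)-13); w.append((a[0],a[1],a[2]+1,87.8,0))
plan(w)
E
```

```text
4.53 [574.6 -36.6 181.3] [180.    0.   87.8] F [-1.4 -0.5  3.2] w 8.8 30.0
{"gripper": [0, 0, 0, 0, 0], "dp": [[0.01, -0.7, 0.22], [0.0, -0.67, 0.25], [0.0, -0.64, 0.34], [0.0, -0.59, 0.4], [0.0, -0.54, 0.47]], "twist": [0.0, 0.0, 0.0, 0.0, 0.0]}
{"gripper": [0, 0, 0, 0, 0], "dp": [[0.0, -0.49, 0.53], [0.0, -0.42, 0.58], [0.0, -0.35, 0.63], [0.0, -0.28, 0.66], [0.0, -0.2, 0.69]], "twist": [0.0, 0.0, 0.0, 0.0, 0.0]}
```

Request:
arm_command([
  [0.01,-0.7,0.22],
  [0.0,-0.67,0.25],
  [0.0,-0.64,0.34],
  [0.0,-0.59,0.4],
  [0.0,-0.54,0.47],
], gripper=[0,0,0,0,0], twist=[0,0,0,0,0])

```text
time: 5.15
tool_pos: [495.7, -33.3, 139.7]
tcp_rot: [3.14, 0.001, 1.533]
contact_force: [-2.1, 0.5, 4.6]
grip_width: 8.6
finger_force: 30.0
```

Request:
arm_command([
  [0.0,-0.49,0.53],
  [0.0,-0.42,0.58],
  [0.0,-0.35,0.63],
  [0.0,-0.28,0.66],
  [0.0,-0.2,0.69],
], gripper=[0,0,0,0,0], twist=[0,0,0,0,0])

```text
time: 5.78
tool_pos: [450.7, -31.4, 61.0]
tcp_rot: [-3.138, -0.0, 1.533]
contact_force: [-4.7, -1.5, 2.8]
grip_width: 8.7
finger_force: 30.0
```

Request:
arm_command([
  [0,0,0.15],
  [0,0,0.1],
  [0,0,0.1],
  [0,0,0],
  [0,0,0],
], gripper=[0,0,0,0,0], twist=[0,0,0,0,0])

```text
time: 6.4
tool_pos: [449.8, -31.4, 54.9]
tcp_rot: [-3.136, 0.0, 1.533]
contact_force: [-18.9, -0.1, 34.3]
grip_width: 9.1
finger_force: 30.0
```

Request:
arm_command([
  [0,0,0],
  [0,0,0],
  [0,0,-0.4],
  [0,0,-1],
  [0,0,-1],
], gripper=[24,24,24,24,24], twist=[0,0,0,0,0])

```text
time: 7.02
tool_pos: [453.0, -31.6, 113.8]
tcp_rot: [3.141, 0.0, 1.532]
contact_force: [-0.1, 0.0, 0.6]
grip_width: 23.8
finger_force: 0.0
```

```bash
python3 - <<'E'
from h import *
st(); o=get_obs(); p=o['tool_pos']
plan([(p[0],p[1],200,87.8,40),(581.8,230,220,79.5,40)])
E
```

```text
7.03 [453.  -31.6 113.8] [180.    0.   87.8] F [-0.1  0.   0.6] w 23.8 0.0
{"gripper": [40, 40, 40, 40, 40], "dp": [[0.0, 0.0, -0.86], [0.0, 0.0, -0.86], [0.0, 0.0, -0.87], [0.0, 0.0, -0.86], [0.89, 0.4, -0.07]], "twist": [0.0, 0.0, 0.0, 0.0, 0.14]}
{"gripper": [40, 40, 40, 40, 40], "dp": [[0.89, 0.38, -0.06], [0.9, 0.37, -0.07], [0.9, 0.37, -0.07], [0.91, 0.35, -0.06], [0.91, 0.34, -0.07]], "twist": [0.14, 0.14, 0.13, 0.14, 0.14]}
{"gripper": [40, 40, 40, 40, 40], "dp": [[0.91, 0.33, -0.07], [0.92, 0.32, -0.06], [0.92, 0.31, -0.07], [0.93, 0.3, -0.07], [0.92, 0.28, -0.06]], "twist": [0.14, 0.14, 0.14, 0.13, 0.14]}
{"gripper": [40, 40, 40, 40, 40], "dp": [[0.94, 0.28, -0.07], [0, 0, 0], [0, 0, 0], [0, 0, 0], [0, 0, 0]], "twist": [0.14, 0, 0, 0, 0]}
```

Request:
arm_command([
  [0.0,0.0,-0.86],
  [0.0,0.0,-0.86],
  [0.0,0.0,-0.87],
  [0.0,0.0,-0.86],
  [0.89,0.4,-0.07],
], gripper=[40,40,40,40,40], twist=[0,0,0,0,0.14])

```text
time: 7.65
tool_pos: [464.6, -10.4, 203.0]
tcp_rot: [3.138, 0.001, 1.518]
contact_force: [0.5, 0.0, -0.5]
grip_width: 40.1
finger_force: 0.0
```

Request:
arm_command([
  [0.89,0.38,-0.06],
  [0.9,0.37,-0.07],
  [0.9,0.37,-0.07],
  [0.91,0.35,-0.06],
  [0.91,0.34,-0.07],
], gripper=[40,40,40,40,40], twist=[0.14,0.14,0.13,0.14,0.14])

```text
time: 8.28
tool_pos: [517.6, 100.2, 209.6]
tcp_rot: [3.141, -0.0, 1.46]
contact_force: [-0.6, 0.2, 0.3]
grip_width: 40.4
finger_force: 0.0
```

Request:
arm_command([
  [0.91,0.33,-0.07],
  [0.92,0.32,-0.06],
  [0.92,0.31,-0.07],
  [0.93,0.3,-0.07],
  [0.92,0.28,-0.06],
], gripper=[40,40,40,40,40], twist=[0.14,0.14,0.14,0.13,0.14])

```text
time: 8.9
tool_pos: [571.1, 209.0, 217.8]
tcp_rot: [3.141, -0.0, 1.4]
contact_force: [0.3, -0.3, 0.4]
grip_width: 39.9
finger_force: 0.0
```

Request:
arm_command([
  [0.94,0.28,-0.07],
  [0,0,0],
  [0,0,0],
  [0,0,0],
  [0,0,0],
], gripper=[40,40,40,40,40], twist=[0.14,0,0,0,0])

```text
time: 9.52
tool_pos: [581.5, 229.5, 219.2]
tcp_rot: [3.141, 0.0, 1.387]
contact_force: [0.3, -0.2, -0.2]
grip_width: 40.3
finger_force: 0.0
```

```bash
python3 - <<'E'
from h import *
st(); w=save('wrist','w2.png'); s=save('scene','s2.png')
big=np.vstack([w[:,:,::-1], cv2.resize(s[180:345,200:520,::-1],(640,330))])
cv2.imwrite('pics/m2.png',cv2.resize(big,(474,600),interpolation=cv2.INTER_AREA))
C=cam('wrist'); u=np.array([np.cos(np.radians(79.5)),np.sin(np.radians(79.5))])
P=[np.r_[np.array([587.4,260.5])+d*u,137] for d in(-44,0,44)]
print(proj(C,np.array(P)).round(0).tolist())
E
```

```text
9.53 [581.5 229.5 219.2] [180.    0.   79.5] F [ 0.3 -0.2 -0.2] w 40.3 0.0
[[317.0, 265.0], [317.0, 206.0], [317.0, 141.0]]
```

View pics/w2.png

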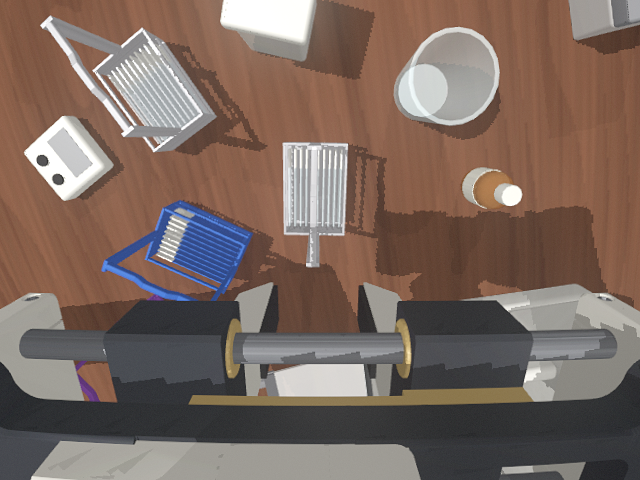

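View pics/s2.png

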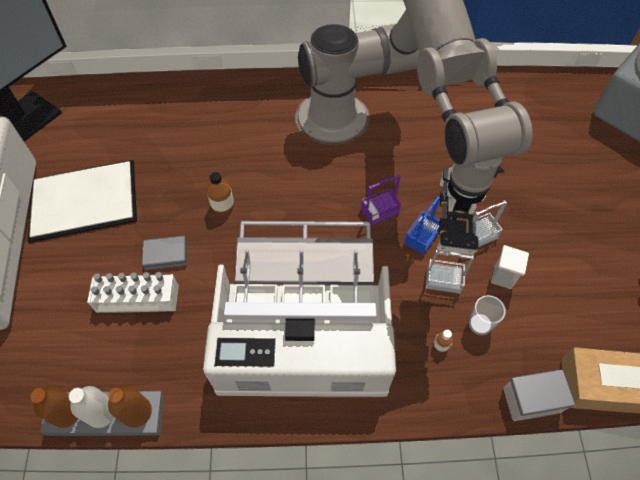

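The bail runs from (313,265) to (316,143), within 3 mm of prediction, and the blue look-alike is well to the left. The guard bar is now at scene row 224. I'll descend and grip the rack.

Request:
arm_command([
  [0,0,0.9],
  [0,0,0.9],
  [0,0,0.9],
  [0,0,0.8],
  [0,0,0.4],
], gripper=[40,40,40,40,40], twist=[0,0,0,0,0])

```text
time: 10.25
tool_pos: [581.2, 229.8, 120.4]
tcp_rot: [-3.14, 0.001, 1.387]
contact_force: [0.1, -0.1, 0.4]
grip_width: 40.1
finger_force: 0.0
```

Request:
arm_command([
  [0,0,0],
  [0,0,0],
  [0,0,0],
  [0,0,0],
  [0,0,0],
], gripper=[40,0,0,0,0], twist=[0,0,0,0,0])

```text
time: 10.88
tool_pos: [581.6, 230.1, 121.7]
tcp_rot: [3.141, -0.0, 1.388]
contact_force: [-1.0, 0.3, -0.9]
grip_width: 4.7
finger_force: 18.2
```

```bash
python3 - <<'E'
from h import *
st()
C=cam('scene')
for q in (1.25,1.3,1.35): print(q,proj(C,np.array([S(-60-155*np.sin(q),y,40+155*np.cos(q)) for y in(-160,160)])).round(1).tolist())
# grip point -31 along bail from middle: carry
g=S(-100,115-31,0)
p=get_obs()['tool_pos']
plan([(p[0],p[1],300,79.5,0),(g[0]-60,g[1]+60,320,87.8,0),(g[0],g[1],300,87.8,0)],step=20)
E
```

```text
10.88 [581.6 230.1 121.7] [180.   -0.   79.5] F [-1.   0.3 -0.9] w 4.7 18.2
1.25 [[241.4, 221.3], [368.4, 222.1]]
1.3 [[241.8, 222.2], [368.1, 223.0]]
1.35 [[242.2, 223.2], [367.9, 224.0]]
{"gripper": [0, 0, 0, 0, 0], "dp": [[0.0, 0.0, -0.79], [0.0, 0.0, -0.8], [0.0, 0.0, -0.79], [0.0, 0.0, -0.79], [0.0, 0.0, -0.79]], "twist": [0.0, 0.0, 0.0, 0.0, 0.0]}
{"gripper": [0, 0, 0, 0, 0], "dp": [[0.0, 0.0, -0.8], [0.0, 0.0, -0.79], [0.0, 0.0, -0.79], [0.0, 0.0, -0.79], [-0.76, -0.17, -0.08]], "twist": [0.0, 0.0, 0.0, 0.0, -0.17]}
{"gripper": [0, 0, 0, 0, 0], "dp": [[-0.76, -0.18, -0.08], [-0.76, -0.2, -0.08], [-0.75, -0.2, -0.08], [-0.75, -0.21, -0.08], [-0.75, -0.23, -0.08]], "twist": [-0.16, -0.17, -0.16, -0.17, -0.17]}
{"gripper": [0, 0, 0, 0, 0], "dp": [[-0.74, -0.23, -0.08], [-0.74, -0.25, -0.08], [-0.74, -0.26, -0.08], [-0.73, -0.27, -0.08], [-0.46, 0.5, 0.16]], "twist": [-0.16, -0.17, -0.16, -0.17, 0.0]}
{"gripper": [0, 0, 0, 0, 0], "dp": [[-0.46, 0.5, 0.16], [-0.47, 0.5, 0.16], [-0.46, 0.49, 0.16], [-0.46, 0.5, 0.16], [0, 0, 0]], "twist": [0.0, 0.0, 0.0, 0.0, 0]}
```

Request:
arm_command([
  [0,0,-0.4],
  [0,0,-0.8],
  [0,0,-0.8],
  [0,0,-0.8],
  [0,0,-0.8],
], gripper=[0,0,0,0,0], twist=[0,0,0,0,0])

```text
time: 11.5
tool_pos: [581.6, 230.0, 212.6]
tcp_rot: [3.141, 0.0, 1.388]
contact_force: [0.2, -0.0, -2.8]
grip_width: 4.4
finger_force: 30.0
```

Request:
arm_command([
  [0,0,-0.8],
  [0,0,-0.8],
  [0,0,-0.8],
  [0,0,-0.8],
  [-0.76,-0.17,-0.2],
], gripper=[0,0,0,0,0], twist=[0,0,0,0,-0.17])

```text
time: 12.12
tool_pos: [574.4, 212.9, 298.2]
tcp_rot: [3.139, -0.001, 1.404]
contact_force: [-0.0, -1.8, -2.0]
grip_width: 4.3
finger_force: 30.0
```

Request:
arm_command([
  [-0.76,-0.18,-0.08],
  [-0.76,-0.2,-0.08],
  [-0.75,-0.2,-0.08],
  [-0.75,-0.21,-0.08],
  [-0.75,-0.23,-0.08],
], gripper=[0,0,0,0,0], twist=[-0.16,-0.17,-0.16,-0.17,-0.17])

```text
time: 12.75
tool_pos: [535.1, 121.8, 307.0]
tcp_rot: [3.141, 0.0, 1.475]
contact_force: [0.3, -0.5, -1.7]
grip_width: 4.6
finger_force: 30.0
```

Request:
arm_command([
  [-0.74,-0.23,-0.08],
  [-0.74,-0.25,-0.08],
  [-0.74,-0.26,-0.08],
  [-0.73,-0.27,-0.08],
  [-0.46,0.5,0.16],
], gripper=[0,0,0,0,0], twist=[-0.16,-0.17,-0.16,-0.17,0])

```text
time: 13.38
tool_pos: [516.8, 38.1, 311.7]
tcp_rot: [3.14, 0.0, 1.532]
contact_force: [-0.2, 0.4, -2.3]
grip_width: 4.6
finger_force: 30.0
```

Request:
arm_command([
  [-0.46,0.5,0.16],
  [-0.47,0.5,0.16],
  [-0.46,0.49,0.16],
  [-0.46,0.5,0.16],
  [0,0,0],
], gripper=[0,0,0,0,0], twist=[0,0,0,0,0])

```text
time: 14.0
tool_pos: [565.7, -10.4, 293.5]
tcp_rot: [-3.141, 0.0, 1.531]
contact_force: [0.6, 1.1, -1.5]
grip_width: 4.6
finger_force: 30.0
```

```bash
python3 - <<'E'
from h import *
st(); save('wrist','w3.png'); C=cam('wrist')
g=get_obs()['tool_pos']; Rm=R.from_euler('xyz',get_obs()['tcp_rot']).as_matrix()
print(proj(C,np.array([g+Rm@np.array(v) for v in [(-13,0,-11),(31,0,-15),(75,0,-11)]]+[S(-33,115,241),S(22,115,255)])).round(0).tolist())
E
```

```text
14.0 [565.7 -10.4 293.5] [-179.9    0.    87.7] F [ 0.6  1.1 -1.5] w 4.6 30.0
[[317.0, 333.0], [317.0, 250.0], [317.0, 145.0], [424.0, 215.0], [522.0, 221.0]]
```

View pics/w3.png

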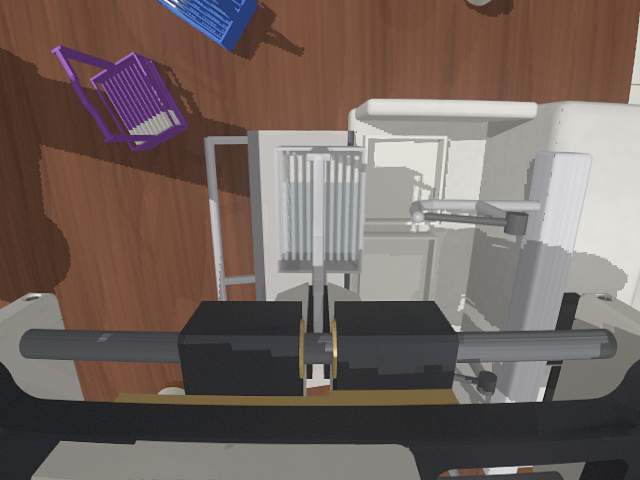

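```bash
python3 - <<'E'
import cv2,numpy as np
a=cv2.imread('pics/w3.png')
l=cv2.resize(a[140:300,285:355],None,fx=3.7,fy=3.7,interpolation=cv2.INTER_CUBIC)
r=cv2.resize(a[185:245,400:535],None,fx=3.7,fy=3.7,interpolation=cv2.INTER_CUBIC)
im=np.zeros((592,765,3),np.uint8); im[:,:259]=l[:592]; im[:222,262:262+499]=r[:222,:499]
cv2.imwrite('pics/c3.png',im)
E
```

```text
(no output)
```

View pics/c3.png

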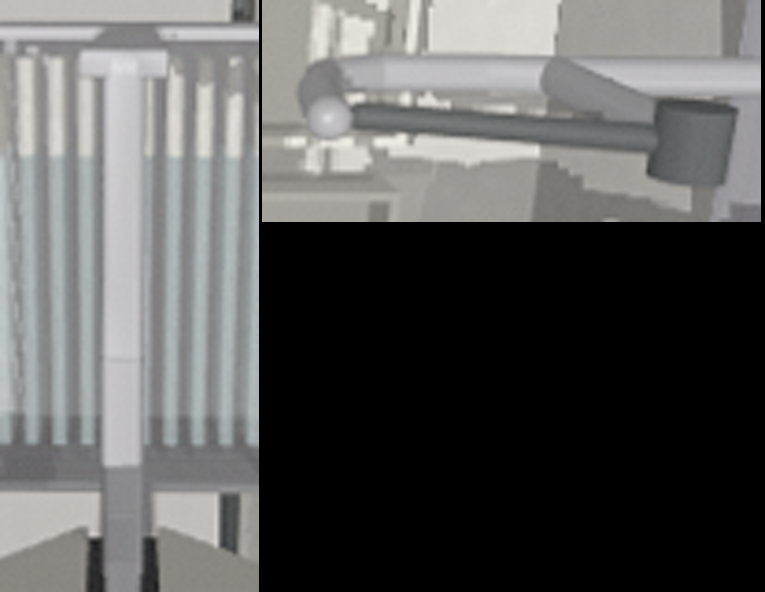

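```bash
cat >> h.py <<'E'
def tool_at(uv,zt):
    "pixel of wrist cam -> tool coords on plane tool-z = zt"
    c=get_calibration('wrist'); M=c['mount']
    q=cv2.undistortPoints(np.array(uv,float).reshape(-1,1,2),c['mtx'],c['dist_coeffs'])[:,0]
    d=np.c_[q,np.ones(len(q))]@M[:3,:3].T; o=M[:3,3]
    return o+d*((zt-o[2])/d[:,2])[:,None]
E
python3 - <<'E'
from h import *
for r in (154,160,195,236.8,265.7,279): print(r,[tool_at([(318.5,r)],z)[0].round(1).tolist() for z in(-11,-15)])
P=tool_at([(400+(326-262)/3.7,185+118/3.7)],0)
o=get_obs(); 
n=tool_at([(400+(326-262)/3.7,185+118/3.7)],o['tool_pos'][2]-241)[0]; pv=tool_at([(400+(692-262)/3.7,185+120/3.7)],o['tool_pos'][2]-259)[0]
print('nose,pivot tool',n.round(1),pv.round(1))
Rm=R.from_euler('xyz',o['tcp_rot']).as_matrix()
print('world',(o['tool_pos']+Rm@n).round(1),S(-33,115,241).round(1),(o['tool_pos']+Rm@pv).round(1),S(22,115,259).round(1))
E
```

```text
154 [[71.5, 0.5, -11.0], [71.7, 0.5, -15.0]]
160 [[69.0, 0.5, -11.0], [69.3, 0.5, -15.0]]
195 [[54.4, 0.5, -11.0], [55.0, 0.5, -15.0]]
236.8 [[35.7, 0.5, -11.0], [36.9, 0.5, -15.0]]
265.7 [[22.1, 0.5, -11.0], [23.6, 0.5, -15.0]]
279 [[15.5, 0.5, -11.0], [17.2, 0.5, -15.0]]
nose,pivot tool [30.2 62.4 52.9] [ 34.3 115.6  34.9]
world [628.7  18.1 241. ] [633.1  19.  241. ] [682.   20.1 258.9] [688.   16.9 259. ]
```

```bash
python3 - <<'E'
from h import *
a=cv2.imread('pics/w3.png',0).astype(int)
print([(r,int(a[r,317:321].mean())) for r in range(148,292,2)])
print([(r,int((a[r,300:336]>150).sum())) for r in range(150,266,6)])
E
```

```text
[(148, 129), (150, 130), (152, 128), (154, 195), (156, 211), (158, 217), (160, 204), (162, 202), (164, 201), (166, 200), (168, 200), (170, 200), (172, 200), (174, 199), (176, 198), (178, 198), (180, 198), (182, 198), (184, 198), (186, 197), (188, 197), (190, 197), (192, 196), (194, 196), (196, 196), (198, 196), (200, 195), (202, 196), (204, 196), (206, 195), (208, 196), (210, 196), (212, 195), (214, 195), (216, 194), (218, 194), (220, 194), (222, 194), (224, 195), (226, 195), (228, 196), (230, 197), (232, 197), (234, 198), (236, 194), (238, 192), (240, 193), (242, 193), (244, 192), (246, 192), (248, 191), (250, 192), (252, 191), (254, 192), (256, 192), (258, 191), (260, 191), (262, 191), (264, 192), (266, 146), (268, 137), (270, 137), (272, 137), (274, 137), (276, 136), (278, 135), (280, 134), (282, 134), (284, 133), (286, 134), (288, 133), (290, 133)]
[(150, 18), (156, 31), (162, 27), (168, 27), (174, 27), (180, 27), (186, 23), (192, 24), (198, 24), (204, 24), (210, 24), (216, 24), (222, 23), (228, 23), (234, 22), (240, 22), (246, 21), (252, 22), (258, 20), (264, 10)]
```

The bail middle sits at tool x ≈ 27.7 and the hook at tool x ≈ 30.3. The nose is 62 mm ahead of the bail. Next I'll lower, then move forward over the gate.

Request:
arm_command([
  [0,0,0.5],
  [0.05,0,0.6],
  [0.05,0,0.6],
  [0,0,0.36],
  [0,0,0],
], gripper=[0,0,0,0,0], twist=[0,0,0,0,0])

```text
time: 14.68
tool_pos: [564.6, -6.8, 242.0]
tcp_rot: [-3.14, -0.0, 1.533]
contact_force: [0.6, -0.4, -1.9]
grip_width: 4.6
finger_force: 30.0
```

Request:
arm_command([
  [0,0.5,0],
  [0,0.8,0],
  [0,0.8,0],
  [0,0.6,0],
  [0,0.4,0],
], gripper=[0,0,0,0,0], twist=[0,0,0,0,0])

```text
time: 15.3
tool_pos: [643.8, -10.0, 243.1]
tcp_rot: [3.141, 0.0, 1.532]
contact_force: [-0.6, 0.0, -1.8]
grip_width: 4.3
finger_force: 30.0
```

Request:
arm_command([
  [0,0,0],
  [0,0,0],
  [0,0,0],
  [0,0,0],
  [0,0,0],
], gripper=[0,0,0,0,0], twist=[0,0,0,0,0])

```text
time: 15.92
tool_pos: [642.4, -9.9, 243.2]
tcp_rot: [3.141, 0.0, 1.532]
contact_force: [1.0, 0.2, -1.8]
grip_width: 4.4
finger_force: 30.0
```

```bash
python3 - <<'E'
from h import *
st(); a=save('wrist','w4.png')[:,:,::-1]
cv2.imwrite('pics/c4.png',cv2.resize(a[120:300,230:430],None,fx=3.3,fy=3.3,interpolation=cv2.INTER_CUBIC))
E
```

```text
15.93 [642.4  -9.9 243.2] [180.    0.   87.8] F [ 1.   0.2 -1.8] w 4.4 30.0
```

View pics/c4.png

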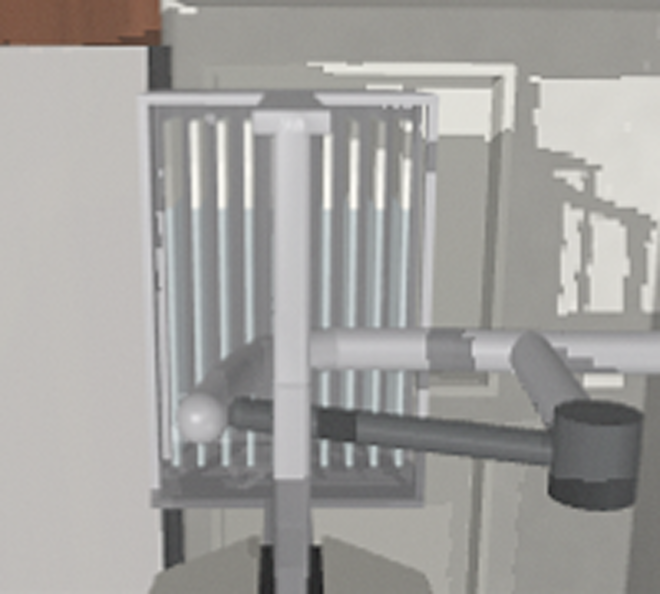

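```bash
python3 - <<'E'
from h import *
f=lambda u,v:(230+u/3.3,120+v/3.3)
print('nose',tool_at([f(200,418)],2.2),'pivot',tool_at([f(598,453)],243.2-254),'bail',tool_at([f(290,385),f(290,108)],-14))
E
```

```text
nose [[ 26.92168992 -13.07888054   2.2       ]] pivot [[ 26.0251989  42.5442589 -10.8      ]] bail [[ 36.66699539   0.20377707 -14.        ]
 [ 72.11268267   0.20726228 -14.        ]]
```

Request:
arm_command([
  [-0.04,0.14,0],
  [0,0,0],
  [0,0,0.2],
  [0,0,0.2],
  [0,0,0.2],
], gripper=[0,0,0,0,0], twist=[0,0,0,0,0])

```text
time: 16.6
tool_pos: [645.9, -11.0, 227.6]
tcp_rot: [-3.142, 0.0, 1.532]
contact_force: [-0.0, 0.1, -0.5]
grip_width: 4.7
finger_force: 30.0
```

Request:
arm_command([
  [0,0,0.2],
  [0,0,0.2],
  [0,0,0.2],
  [0,0,0.2],
  [0,0,0.2],
], gripper=[0,0,0,0,0], twist=[0,0,0,0,0])

```text
time: 17.23
tool_pos: [645.7, -11.0, 202.6]
tcp_rot: [-3.141, 0.0, 1.532]
contact_force: [-2.1, -0.4, -1.2]
grip_width: 4.1
finger_force: 30.0
```

```bash
python3 - <<'E'
from h import *
st(); a=save('wrist','w5.png')[:,:,::-1]
cv2.imwrite('pics/c5.png',cv2.resize(a[120:300,230:430],None,fx=3.3,fy=3.3,interpolation=cv2.INTER_CUBIC))
E
```

```text
17.23 [645.7 -11.  202.6] [-180.     0.    87.8] F [-2.1 -0.4 -1.2] w 4.1 30.0
```

Request:
arm_command([
  [0,0,0.1],
  [0,0,0.1],
  [0,0,0],
  [0,0,0],
  [0,0,0],
], gripper=[0,0,0,0,0], twist=[0,0,0,0,0])

```text
time: 17.9
tool_pos: [645.8, -11.0, 197.9]
tcp_rot: [-3.141, 0.0, 1.533]
contact_force: [-3.3, 0.2, -3.3]
grip_width: 4.4
finger_force: 30.0
```

```bash
python3 - <<'E'
from h import *
st(); a=save('wrist','w5.png')[:,:,::-1]
cv2.imwrite('pics/c5.png',cv2.resize(a[120:300,230:430],None,fx=3.3,fy=3.3,interpolation=cv2.INTER_CUBIC))
E
```

```text
17.9 [645.8 -11.  197.9] [-180.     0.    87.8] F [-3.3  0.2 -3.3] w 4.4 30.0
```

View pics/c5.png

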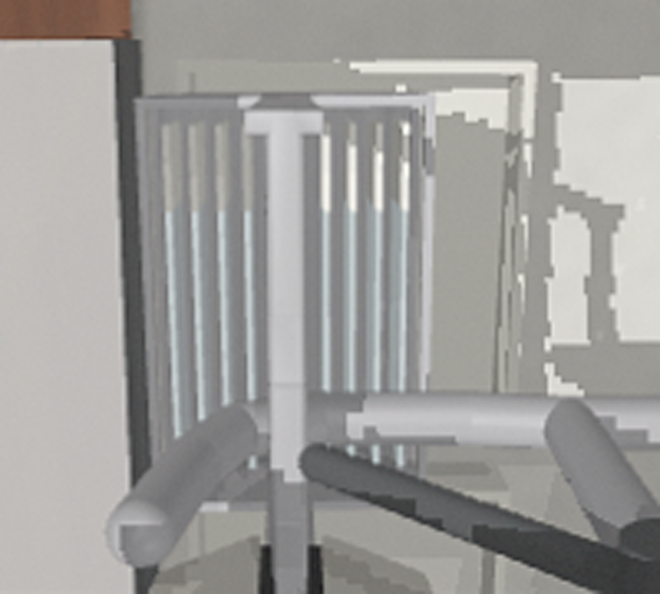

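The bail is inside the nose, but the gate tip still leans on its back side, so it needs a few mm more.

Request:
arm_command([
  [0,0,0.08],
  [0,0,0.06],
  [0,0,0],
  [0,0,0],
  [0,0,0],
], gripper=[0,0,0,0,0], twist=[0,0,0,0,0])

```text
time: 18.58
tool_pos: [646.1, -11.0, 194.6]
tcp_rot: [3.141, 0.0, 1.532]
contact_force: [-0.6, 0.0, -2.4]
grip_width: 4.4
finger_force: 30.0
```

Fx has dropped, so the gate snapped over. I'll release and rise.

Request:
arm_command([
  [0,0,0],
  [0,0,0],
  [0,0,0],
  [0,0,0],
  [0,0,-0.4],
], gripper=[8,14,20,20,20], twist=[0,0,0,0,0])

```text
time: 19.2
tool_pos: [645.5, -11.0, 204.0]
tcp_rot: [-3.14, -0.0, 1.532]
contact_force: [-0.8, 0.5, -0.2]
grip_width: 20.0
finger_force: 0.0
```

Request:
arm_command([
  [0,0,-0.8],
  [0,0,-0.9],
  [0,0,-0.9],
  [0,0,-0.9],
  [0,-0.5,-0.5],
], gripper=[20,20,20,20,20], twist=[0,0,0,0,0])

```text
time: 19.82
tool_pos: [633.6, -10.6, 306.0]
tcp_rot: [3.139, 0.0, 1.532]
contact_force: [-1.1, 0.2, -0.2]
grip_width: 19.7
finger_force: 0.0
```

```bash
sed -i 's/^ST=.*/ST=(656.8,-97.9,-0.0383)/' h.py; python3 - <<'E'
from h import *
st(); s=save('scene','s6.png')[:,:,::-1]; w=save('wrist','w6.png')[:,:,::-1]
im=np.zeros((600,800,3),np.uint8)
im[:330]=cv2.resize(s[190:322,210:530],(800,330),interpolation=cv2.INTER_CUBIC)
im[330:,:400]=cv2.resize(w[60:330,250:640],(400,270))
cv2.imwrite('pics/c6.png',im)
p=get_obs()['tool_pos']
plan([(p[0]-90,p[1]+20,300,87.8,40),(469.1,345.8,225,111.9,40)])
E
```

```text
19.82 [633.6 -10.6 306. ] [179.9   0.   87.8] F [-1.1  0.2 -0.2] w 19.7 0.0
{"gripper": [40, 40, 40, 40, 40], "dp": [[0.17, -0.91, 0.07], [0.16, -0.9, 0.06], [0.17, -0.91, 0.07], [0.16, -0.91, 0.07], [0.89, -0.23, 0.2]], "twist": [0.0, 0.0, 0.0, 0.0, -0.32]}
{"gripper": [40, 40, 40, 40, 40], "dp": [[0.89, -0.21, 0.2], [0.9, -0.18, 0.2], [0.91, -0.15, 0.2], [0.91, -0.13, 0.2], [0.91, -0.11, 0.2]], "twist": [-0.32, -0.32, -0.32, -0.33, -0.32]}
{"gripper": [40, 40, 40, 40, 40], "dp": [[0.91, -0.07, 0.2], [0.92, -0.06, 0.2], [0.92, -0.02, 0.2], [0.92, -0.01, 0.2], [0.91, 0.03, 0.2]], "twist": [-0.32, -0.32, -0.32, -0.32, -0.32]}
{"gripper": [40, 40, 40, 40, 40], "dp": [[0.92, 0.05, 0.2], [0.91, 0.07, 0.2], [0.92, 0.11, 0.2], [0.91, 0.12, 0.2], [0, 0, 0]], "twist": [-0.32, -0.33, -0.32, -0.32, 0]}
```

View pics/c6.png

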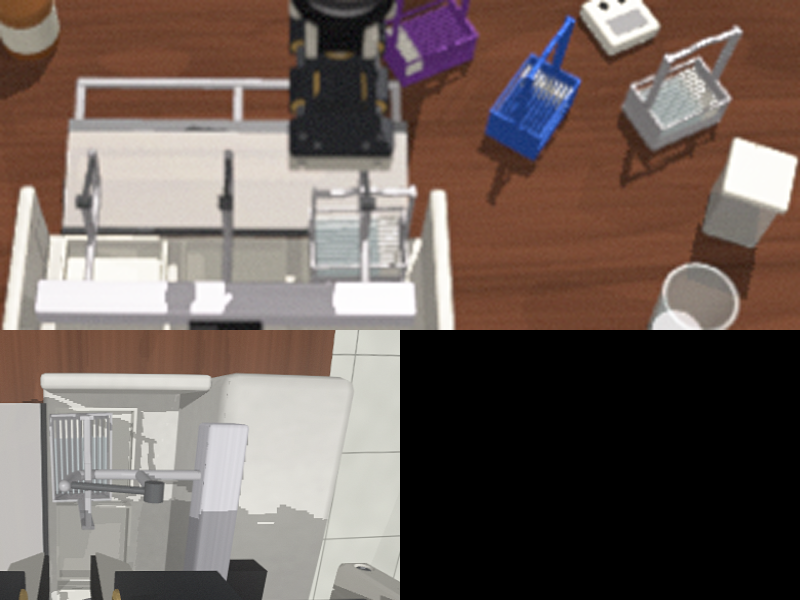

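Rack A hangs on hook1 with the gate shut (from nose to pivot in the wrist inset). Rack B is still at about the same pixels. The scene estimates run about 3 mm high, so I'll correct for that and go.

Request:
arm_command([
  [0.17,-0.91,0.07],
  [0.16,-0.9,0.06],
  [0.17,-0.91,0.07],
  [0.16,-0.91,0.07],
  [0.89,-0.23,0.2],
], gripper=[40,40,40,40,40], twist=[0,0,0,0,-0.32])

```text
time: 20.55
tool_pos: [537.0, 31.5, 292.4]
tcp_rot: [-3.141, 0.0, 1.559]
contact_force: [-0.5, -0.3, -0.9]
grip_width: 40.0
finger_force: 0.0
```

Request:
arm_command([
  [0.89,-0.21,0.2],
  [0.9,-0.18,0.2],
  [0.91,-0.15,0.2],
  [0.91,-0.13,0.2],
  [0.91,-0.11,0.2],
], gripper=[40,40,40,40,40], twist=[-0.32,-0.32,-0.32,-0.33,-0.32])

```text
time: 21.18
tool_pos: [513.0, 144.6, 266.7]
tcp_rot: [-3.14, 0.0, 1.702]
contact_force: [0.8, -1.5, -0.1]
grip_width: 40.0
finger_force: 0.0
```

Request:
arm_command([
  [0.91,-0.07,0.2],
  [0.92,-0.06,0.2],
  [0.92,-0.02,0.2],
  [0.92,-0.01,0.2],
  [0.91,0.03,0.2],
], gripper=[40,40,40,40,40], twist=[-0.32,-0.32,-0.32,-0.32,-0.32])

```text
time: 21.8
tool_pos: [488.6, 256.4, 241.7]
tcp_rot: [-3.14, 0.0, 1.841]
contact_force: [0.6, -0.1, -0.6]
grip_width: 40.1
finger_force: 0.0
```

Request:
arm_command([
  [0.92,0.05,0.2],
  [0.91,0.07,0.2],
  [0.92,0.11,0.2],
  [0.91,0.12,0.2],
  [0,0,0],
], gripper=[40,40,40,40,40], twist=[-0.32,-0.33,-0.32,-0.32,0])

```text
time: 22.42
tool_pos: [468.4, 346.5, 221.4]
tcp_rot: [-3.139, 0.0, 1.955]
contact_force: [-0.4, -1.3, -0.8]
grip_width: 39.9
finger_force: 0.0
```

```bash
python3 - <<'E'
from h import *
st(); a=save('wrist','w7.png')[:,:,::-1]
C=cam('wrist'); u=np.array([np.cos(np.radians(111.9)),np.sin(np.radians(111.9))])
print(proj(C,np.array([np.r_[np.array([455,371.6])+d*u,135] for d in(-44,0,44)])).round(0).tolist())
cv2.imwrite('pics/c7.png',cv2.resize(a[60:310,180:460],None,fx=2.2,fy=2.2))
E
```

```text
22.43 [468.4 346.5 221.4] [-179.9    0.   112. ] F [-0.4 -1.3 -0.8] w 39.9 0.0
[[314.0, 265.0], [314.0, 208.0], [314.0, 144.0]]
```

View pics/c7.png

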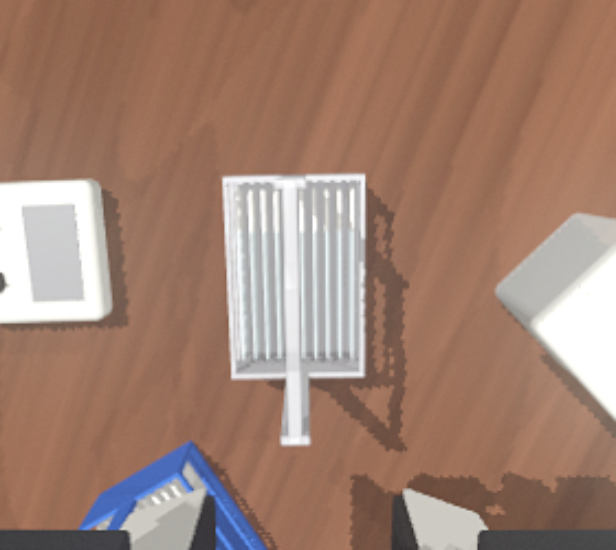

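```bash
python3 - <<'E'
from h import *
P=unproj(cam('scene'),[(438.8,198),(428,216)],137); o=get_obs()
Rm=R.from_euler('xyz',o['tcp_rot']).as_matrix()
print(P.round(0),((P-o['tool_pos'])@Rm).round(0))
E
```

```text
[[426. 247. 137.]
 [479. 212. 137.]] [[ -76.  -77.   85.]
 [-128.  -41.   85.]]
```

Rack B's bail runs from (314,260) to (312,141), and the blue bail is well clear. I'll descend and grip.

Request:
arm_command([
  [0,-0.1,0.9],
  [0,0,0.9],
  [0,0,0.9],
  [0,0,0.8],
  [0,0,0.48],
], gripper=[30,30,30,30,30], twist=[0,0,0,0,0])

```text
time: 23.1
tool_pos: [467.3, 343.7, 122.3]
tcp_rot: [-3.14, 0.001, 1.952]
contact_force: [-0.7, 0.5, -0.2]
grip_width: 29.9
finger_force: 0.0
```

Request:
arm_command([
  [0,0,0],
  [0,0,0],
  [0,0,0],
  [0,0,0],
  [0,0,0],
], gripper=[30,0,0,0,0], twist=[0,0,0,0,0])

```text
time: 23.72
tool_pos: [467.5, 344.9, 123.8]
tcp_rot: [3.141, 0.0, 1.953]
contact_force: [-1.7, -0.8, 3.6]
grip_width: 7.6
finger_force: 30.0
```

```bash
python3 - <<'E'
from h import *
st(); g=S(-100,-31+3,0)
p=get_obs()['tool_pos']
plan([(p[0],p[1],300,111.9,0),(g[0],g[1],295,87.8,0)],step=20)
E
```

```text
23.73 [467.5 344.9 123.8] [180.    0.  111.9] F [-1.7 -0.8  3.6] w 7.6 30.0
{"gripper": [0, 0, 0, 0, 0], "dp": [[0.0, 0.0, -0.78], [0.0, 0.0, -0.79], [0.0, 0.0, -0.78], [0.0, 0.0, -0.78], [0.0, 0.0, -0.79]], "twist": [0.0, 0.0, 0.0, 0.0, 0.0]}
{"gripper": [0, 0, 0, 0, 0], "dp": [[0.0, 0.0, -0.78], [0.0, 0.0, -0.78], [0.0, 0.0, -0.79], [0.0, 0.0, -0.78], [-0.78, -0.15, 0.01]], "twist": [0.0, 0.0, 0.0, 0.0, 0.2]}
{"gripper": [0, 0, 0, 0, 0], "dp": [[-0.78, -0.14, 0.01], [-0.78, -0.13, 0.01], [-0.78, -0.11, 0.0], [-0.79, -0.1, 0.01], [-0.79, -0.09, 0.01]], "twist": [0.2, 0.2, 0.2, 0.2, 0.21]}
{"gripper": [0, 0, 0, 0, 0], "dp": [[-0.78, -0.07, 0.01], [-0.79, -0.06, 0.01], [-0.8, -0.04, 0.01], [-0.79, -0.03, 0.0], [-0.79, -0.02, 0.01]], "twist": [0.2, 0.2, 0.2, 0.2, 0.2]}
{"gripper": [0, 0, 0, 0, 0], "dp": [[-0.79, 0.0, 0.01], [-0.79, 0.01, 0.01], [-0.79, 0.03, 0.01], [-0.8, 0.04, 0.01], [-0.79, 0.05, 0.0]], "twist": [0.2, 0.2, 0.2, 0.2, 0.2]}
{"gripper": [0, 0, 0, 0, 0], "dp": [[-0.79, 0.07, 0.01], [-0.78, 0.08, 0.01], [-0.79, 0.09, 0.01], [-0.78, 0.11, 0.01], [-0.79, 0.13, 0.01]], "twist": [0.21, 0.2, 0.2, 0.2, 0.2]}
{"gripper": [0, 0, 0, 0, 0], "dp": [[-0.78, 0.13, 0.0], [-0.77, 0.15, 0.01], [-0.78, 0.17, 0.01], [0, 0, 0], [0, 0, 0]], "twist": [0.2, 0.2, 0.2, 0, 0]}
```

```bash
python3 - <<'E'
from h import *
w=cv2.imread('pics/w3.png',0).astype(int)
a=cv2.cvtColor(save('wrist','w8.png'),cv2.COLOR_RGB2GRAY).astype(int)
for n,x in(('A',w),('B',a)):
    print(n,[(r,int(x[r,316:321].mean())) for r in range(130,290,3)])
    for r in (145,157,165,200,240,260,280): print(r,x[r,298:340].tolist())
E
```

```text
A [(130, 135), (133, 188), (136, 189), (139, 189), (142, 189), (145, 180), (148, 129), (151, 131), (154, 196), (157, 217), (160, 205), (163, 202), (166, 202), (169, 201), (172, 201), (175, 200), (178, 199), (181, 199), (184, 198), (187, 198), (190, 198), (193, 197), (196, 196), (199, 196), (202, 196), (205, 196), (208, 196), (211, 195), (214, 195), (217, 194), (220, 194), (223, 195), (226, 195), (229, 197), (232, 198), (235, 199), (238, 192), (241, 193), (244, 192), (247, 193), (250, 192), (253, 191), (256, 192), (259, 192), (262, 191), (265, 181), (268, 137), (271, 137), (274, 136), (277, 137), (280, 134), (283, 133), (286, 134), (289, 133)]
145 [177, 176, 177, 177, 177, 177, 177, 176, 177, 177, 178, 176, 177, 177, 177, 177, 180, 180, 182, 181, 181, 180, 180, 180, 181, 180, 180, 179, 181, 180, 180, 179, 181, 181, 182, 181, 182, 181, 182, 182, 182, 182]
157 [194, 202, 213, 199, 159, 140, 134, 150, 174, 198, 201, 201, 202, 202, 204, 203, 204, 217, 221, 217, 217, 217, 216, 213, 198, 193, 194, 197, 199, 201, 202, 204, 165, 167, 159, 157, 146, 136, 135, 134, 142, 152]
165 [189, 204, 206,
[... 2482 characters left out ...]
, 121, 148, 191, 169, 130, 121, 120, 125, 136, 151, 190, 153, 123, 121, 119, 139]
240 [142, 126, 119, 118, 115, 132, 188, 160, 124, 117, 121, 119, 125, 167, 182, 183, 183, 181, 182, 181, 181, 183, 169, 138, 117, 118, 117, 129, 174, 194, 139, 120, 121, 118, 134, 138, 188, 170, 126, 118, 118, 135]
260 [127, 129, 130, 128, 127, 129, 128, 125, 127, 128, 128, 128, 125, 160, 175, 181, 181, 181, 182, 181, 181, 182, 173, 157, 128, 127, 126, 127, 127, 129, 129, 128, 129, 127, 130, 129, 129, 128, 128, 128, 128, 128]
280 [79, 78, 79, 82, 83, 62, 59, 61, 59, 57, 61, 126, 135, 125, 166, 176, 179, 178, 177, 180, 181, 180, 180, 162, 130, 129, 120, 92, 85, 84, 87, 87, 86, 86, 84, 84, 86, 84, 84, 82, 85, 83]
```

The opening of 7.6 mm shows the pads caught the bail's end post, because the grip is about 33 mm from the middle. I'll open, shift 5 mm inward and grip again.

Request:
arm_command([
  [0,0,0],
  [0,0,0],
  [0.1,0,0],
  [0.1,0,0],
  [0,0,0],
], gripper=[24,24,24,24,24], twist=[0,0,0,0,0])

```text
time: 24.4
tool_pos: [465.3, 349.7, 123.1]
tcp_rot: [-3.141, 0.0, 1.953]
contact_force: [-0.0, 0.7, 0.6]
grip_width: 23.8
finger_force: 0.0
```

Request:
arm_command([
  [0,0,0],
  [0,0,0],
  [0,0,0],
  [0,0,0],
  [0,0,0],
], gripper=[0,0,0,0,0], twist=[0,0,0,0,0])

```text
time: 25.02
tool_pos: [465.5, 349.4, 123.1]
tcp_rot: [-3.141, 0.0, 1.953]
contact_force: [-0.3, -0.1, -0.8]
grip_width: 4.7
finger_force: 30.0
```

```bash
python3 - <<'E'
from h import *
st(); a=cv2.cvtColor(save('wrist','w9.png'),cv2.COLOR_RGB2GRAY).astype(int)
print([(r,int(a[r,315:319].mean())) for r in range(142,164,2)],[(r,int(a[r,315:319].mean())) for r in range(222,248,2)])
for r in (170,200,240,260): 
    b=a[r,305:332]; print(r, 305+np.average(np.arange(27),weights=(b>172)))
g=S(-100,-28,0); p=get_obs()['tool_pos']
plan([(p[0],p[1],300,111.9,0),(g[0],g[1],295,87.8,0)],step=20)
E
```

```text
25.02 [465.5 349.4 123.1] [-180.     0.   111.9] F [-0.3 -0.1 -0.8] w 4.7 30.0
[(142, 90), (144, 90), (146, 134), (148, 131), (150, 133), (152, 127), (154, 188), (156, 226), (158, 210), (160, 191), (162, 192)] [(222, 192), (224, 193), (226, 196), (228, 198), (230, 201), (232, 202), (234, 205), (236, 180), (238, 185), (240, 186), (242, 185), (244, 184), (246, 184)]
170 317.9166666666667
200 317.9166666666667
240 318.0
260 317.5
{"gripper": [0, 0, 0, 0, 0], "dp": [[0.0, 0.0, -0.79], [0.0, 0.0, -0.78], [0.0, 0.0, -0.79], [0.0, 0.0, -0.79], [0.0, 0.0, -0.78]], "twist": [-0.0, -0.0, -0.0, -0.0, -0.0]}
{"gripper": [0, 0, 0, 0, 0], "dp": [[0.0, 0.0, -0.79], [0.0, 0.0, -0.78], [0.0, 0.0, -0.79], [0.0, 0.0, -0.79], [-0.75, -0.15, 0.01]], "twist": [-0.0, -0.0, -0.0, -0.0, 0.19]}
{"gripper": [0, 0, 0, 0, 0], "dp": [[-0.76, -0.13, 0.01], [-0.76, -0.12, 0.0], [-0.76, -0.11, 0.01], [-0.76, -0.1, 0.01], [-0.76, -0.08, 0.01]], "twist": [0.2, 0.19, 0.19, 0.19, 0.2]}
{"gripper": [0, 0, 0, 0, 0], "dp": [[-0.77, -0.07, 0.01], [-0.76, -0.06, 0.01], [-0.77, -0.04, 0.0], [-0.77, -0.04, 0.01], [-0.77, -0.02, 0.01]], "twist": [0.19, 0.19, 0.19, 0.2, 0.19]}
{"gripper": [0, 0, 0, 0, 0], "dp": [[-0.76, -0.0, 0.01], [-0.77, 0.01, 0.01], [-0.77, 0.02, 0.0], [-0.77, 0.03, 0.01], [-0.76, 0.04, 0.01]], "twist": [0.19, 0.2, 0.19, 0.19, 0.19]}
{"gripper": [0, 0, 0, 0, 0], "dp": [[-0.77, 0.06, 0.01], [-0.77, 0.07, 0.01], [-0.76, 0.09, 0.0], [-0.76, 0.09, 0.01], [-0.76, 0.11, 0.01]], "twist": [0.2, 0.19, 0.19, 0.2, 0.19]}
{"gripper": [0, 0, 0, 0, 0], "dp": [[-0.76, 0.13, 0.01], [-0.75, 0.13, 0.01], [-0.76, 0.15, 0.01], [-0.75, 0.16, 0.0], [0, 0, 0]], "twist": [0.19, 0.19, 0.2, 0.19, 0]}
```

Now the grip matches rack A's exactly. I'll lift and carry rack B to the front of hook2.

Request:
arm_command([
  [0,0,-0.4],
  [0,0,-0.8],
  [0,0,-0.8],
  [0,0,-0.8],
  [0,0,-0.8],
], gripper=[0,0,0,0,0], twist=[0,0,0,0,0])

```text
time: 25.7
tool_pos: [465.5, 349.5, 214.4]
tcp_rot: [3.141, -0.0, 1.953]
contact_force: [0.7, 0.3, -2.6]
grip_width: 4.0
finger_force: 30.0
```

Request:
arm_command([
  [0,0,-0.8],
  [0,0,-0.8],
  [0,0,-0.9],
  [0,0,-0.8],
  [-0.75,-0.15,0.0],
], gripper=[0,0,0,0,0], twist=[0,0,0,0,0.19])

```text
time: 26.32
tool_pos: [469.4, 331.2, 297.4]
tcp_rot: [3.138, -0.001, 1.938]
contact_force: [0.6, -1.2, -3.4]
grip_width: 4.5
finger_force: 30.0
```

Request:
arm_command([
  [-0.76,-0.13,0.01],
  [-0.76,-0.12,0.0],
  [-0.76,-0.11,0.01],
  [-0.76,-0.1,0.01],
  [-0.76,-0.08,0.01],
], gripper=[0,0,0,0,0], twist=[0.2,0.19,0.19,0.19,0.2])

```text
time: 26.95
tool_pos: [487.4, 235.1, 294.6]
tcp_rot: [-3.141, 0.0, 1.85]
contact_force: [0.3, 0.4, -1.9]
grip_width: 4.2
finger_force: 30.0
```

Request:
arm_command([
  [-0.77,-0.07,0.01],
  [-0.76,-0.06,0.01],
  [-0.77,-0.04,0.0],
  [-0.77,-0.04,0.01],
  [-0.77,-0.02,0.01],
], gripper=[0,0,0,0,0], twist=[0.19,0.19,0.19,0.2,0.19])

```text
time: 27.58
tool_pos: [505.4, 140.7, 293.7]
tcp_rot: [3.142, 0.0, 1.767]
contact_force: [0.5, -0.3, -2.3]
grip_width: 4.2
finger_force: 30.0
```

Request:
arm_command([
  [-0.76,0,0.01],
  [-0.77,0.01,0.01],
  [-0.77,0.02,0.0],
  [-0.77,0.03,0.01],
  [-0.76,0.04,0.01],
], gripper=[0,0,0,0,0], twist=[0.19,0.2,0.19,0.19,0.19])

```text
time: 28.2
tool_pos: [523.5, 46.6, 292.7]
tcp_rot: [3.142, 0.0, 1.683]
contact_force: [0.1, 0.3, -2.6]
grip_width: 4.6
finger_force: 30.0
```

Request:
arm_command([
  [-0.77,0.06,0.01],
  [-0.77,0.07,0.01],
  [-0.76,0.09,0.0],
  [-0.76,0.09,0.01],
  [-0.76,0.11,0.01],
], gripper=[0,0,0,0,0], twist=[0.2,0.19,0.19,0.2,0.19])

```text
time: 28.82
tool_pos: [541.5, -47.7, 291.7]
tcp_rot: [-3.142, 0.0, 1.599]
contact_force: [-0.3, 0.9, -2.1]
grip_width: 4.5
finger_force: 30.0
```

Request:
arm_command([
  [-0.76,0.13,0.01],
  [-0.75,0.13,0.01],
  [-0.76,0.15,0.01],
  [-0.75,0.16,0.0],
  [0,0,0],
], gripper=[0,0,0,0,0], twist=[0.19,0.19,0.2,0.19,0])

```text
time: 29.45
tool_pos: [556.0, -123.5, 290.6]
tcp_rot: [-3.141, 0.0, 1.53]
contact_force: [-0.2, 0.7, -1.6]
grip_width: 4.4
finger_force: 30.0
```

```bash
python3 - <<'E'
from h import *
st()
plan([(558,-122.5,244,87.8,0),(641.7,-125.9,244,87.8,0)],step=20)
E
```

```text
29.45 [ 556.  -123.5  290.6] [-180.     0.    87.7] F [-0.2  0.7 -1.6] w 4.4 30.0
{"gripper": [0, 0, 0, 0, 0], "dp": [[0.01, 0.03, 0.62], [0.02, 0.02, 0.62], [0.01, 0.03, 0.63], [-0.0, 0.67, -0.0], [-0.0, 0.67, -0.0]], "twist": [-0.01, -0.01, -0.0, -0.0, -0.0]}
{"gripper": [0, 0, 0, 0, 0], "dp": [[-0.0, 0.67, -0.0], [-0.0, 0.67, -0.0], [-0.0, 0.67, -0.0], [0, 0, 0], [0, 0, 0]], "twist": [-0.0, -0.0, -0.0, 0, 0]}
```

Request:
arm_command([
  [0.01,0.03,0.62],
  [0.02,0.02,0.62],
  [0.01,0.03,0.63],
  [0,0,0],
  [0,0.67,0],
], gripper=[0,0,0,0,0], twist=[0,0,0,0,0])

```text
time: 30.08
tool_pos: [574.2, -121.5, 244.6]
tcp_rot: [-3.141, 0.0, 1.532]
contact_force: [0.8, -0.3, -1.9]
grip_width: 4.4
finger_force: 30.0
```

Request:
arm_command([
  [0,0.8,0],
  [0,0.8,0],
  [0,0.7,0],
  [0,0.38,0],
  [0,0,0],
], gripper=[0,0,0,0,0], twist=[0,0,0,0,0])

```text
time: 30.7
tool_pos: [641.8, -124.2, 244.0]
tcp_rot: [3.142, 0.0, 1.533]
contact_force: [-0.4, -0.1, -2.1]
grip_width: 4.6
finger_force: 30.0
```

```bash
python3 - <<'E'
from h import *
st(); a=save('wrist','w10.png')[:,:,::-1]; o=get_obs()
w4=cv2.imread('pics/w4.png')
t=w4[233:260,280:303]  # nose tip sphere in reference picture of rack A
r=cv2.matchTemplate(a[215:285,250:330],t,cv2.TM_CCOEFF_NORMED); _,m,_,l=cv2.minMaxLoc(r)
t2=w4[240:276,395:425]; r2=cv2.matchTemplate(a[215:300,370:450],t2,cv2.TM_CCOEFF_NORMED); _,m2,_,l2=cv2.minMaxLoc(r2)
n=(290.6+250+l[0]-280,246.7+215+l[1]-233); pv=(230+598/3.3+370+l2[0]-395,120+453/3.3+215+l2[1]-240)
print(m,m2,n,pv); z=o['tool_pos'][2]
print(tool_at([n],z-241).round(1),tool_at([pv],z-254).round(1))
g=cv2.cvtColor(a,cv2.COLOR_BGR2GRAY).astype(int); print([(r,int(g[r,316:320].mean())) for r in range(148,162,2)])
E
```

```text
30.7 [ 641.8 -124.2  244. ] [180.    0.   87.8] F [-0.4 -0.1 -2.1] w 4.6 30.0
0.5475149750709534 0.7788442373275757 (265.6, 241.7) (401.21212121212125, 258.27272727272725)
[[ 29.2 -25.3   3.1]] [[25.2 38.2 -9.9]]
[(148, 137), (150, 125), (152, 120), (154, 192), (156, 214), (158, 213), (160, 195)]
```

The pivot match agrees with the kinematic prediction: the bail is at −16 mm. I'll shift 1.7 mm and press down.

Request:
arm_command([
  [-0.07,0,0],
  [0,0,0.2],
  [0,0,0.2],
  [0,0,0.2],
  [0,0,0.2],
], gripper=[0,0,0,0,0], twist=[0,0,0,0,0])

```text
time: 31.38
tool_pos: [641.5, -125.9, 224.0]
tcp_rot: [3.141, 0.0, 1.533]
contact_force: [-0.5, 0.7, -1.1]
grip_width: 4.4
finger_force: 30.0
```

Request:
arm_command([
  [0,0,0.2],
  [0,0,0.2],
  [0,0,0.2],
  [0,0,0.2],
  [0,0,0],
], gripper=[0,0,0,0,0], twist=[0,0,0,0,0])

```text
time: 32.0
tool_pos: [640.0, -125.9, 202.6]
tcp_rot: [-3.137, -0.0, 1.533]
contact_force: [-5.2, -0.2, -5.1]
grip_width: 4.6
finger_force: 30.0
```

Request:
arm_command([
  [0,0,0.08],
  [0,0,0.08],
  [0,0,0.08],
  [0,0,0],
  [0,0,0],
], gripper=[0,0,0,0,0], twist=[0,0,0,0,0])

```text
time: 32.62
tool_pos: [642.0, -126.1, 198.5]
tcp_rot: [3.14, 0.0, 1.532]
contact_force: [1.2, 0.1, -1.9]
grip_width: 4.7
finger_force: 30.0
```

Request:
arm_command([
  [0,0,0.08],
  [0,0,0],
  [0,0,0],
  [0,0,0],
  [0,0,0],
], gripper=[0,0,0,0,0], twist=[0,0,0,0,0])

```text
time: 33.25
tool_pos: [641.5, -126.0, 196.3]
tcp_rot: [3.141, 0.0, 1.532]
contact_force: [-0.6, -0.5, -1.1]
grip_width: 4.5
finger_force: 30.0
```

Request:
arm_command([
  [0,0,0],
  [0,0,0],
  [0,0,0],
  [0,0,0],
  [0,0,-0.4],
], gripper=[8,14,20,20,20], twist=[0,0,0,0,0])

```text
time: 33.88
tool_pos: [641.1, -125.9, 205.8]
tcp_rot: [-3.14, -0.0, 1.532]
contact_force: [-0.1, -0.3, 0.1]
grip_width: 19.8
finger_force: 0.0
```

Request:
arm_command([
  [0,0,-0.8],
  [0,0,-0.9],
  [0,0,-0.9],
  [0,0,-0.9],
  [0,-0.5,-0.5],
], gripper=[20,20,20,20,20], twist=[0,0,0,0,0])

```text
time: 34.5
tool_pos: [629.2, -125.6, 307.8]
tcp_rot: [3.139, 0.001, 1.533]
contact_force: [-0.1, 0.1, 0.9]
grip_width: 20.1
finger_force: 0.0
```

```bash
python3 - <<'E'
from h import *
st(); s=save('scene','s11.png')[:,:,::-1]; w=save('wrist','w11.png')[:,:,::-1]
im=np.zeros((600,800,3),np.uint8)
im[:330]=cv2.resize(s[190:322,210:530],(800,330),interpolation=cv2.INTER_CUBIC)
im[330:,:400]=cv2.resize(w[60:330,250:640],(400,270))
im[330:,400:]=cv2.resize(w[130:300,310:562],(400,270))
cv2.imwrite('pics/c11.png',im)
E
```

```text
34.5 [ 629.2 -125.6  307.8] [179.9   0.   87.8] F [-0.1  0.1  0.9] w 20.1 0.0
```

View pics/c11.png

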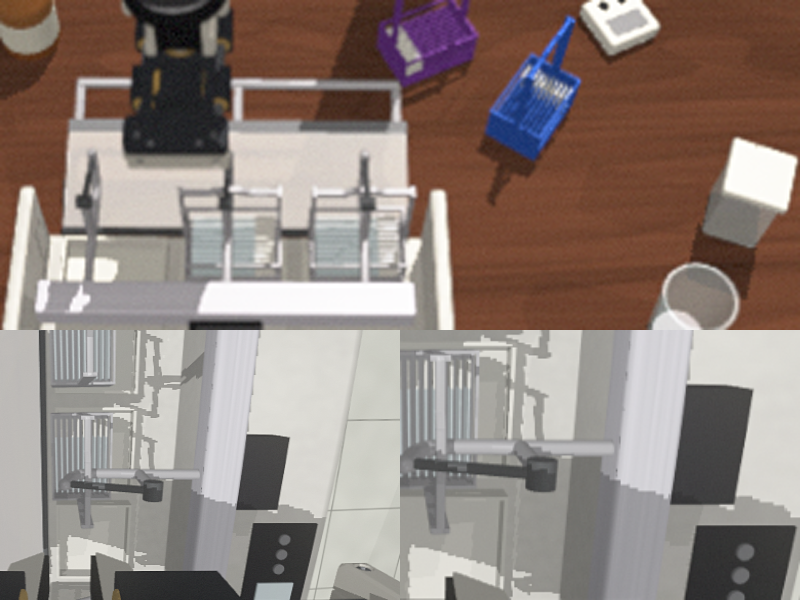

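Both racks hang level on hook1 and hook2, with both gates running from nose to pivot. The bar is at about row 225 in the scene. Now I'll close the guard.

```bash
python3 - <<'E'
from h import *
b=S(-211.2,57.5,0)
plan([(560,-90,300,87.8,24),(b[0],b[1],130,87.8,24),(b[0],b[1],60,87.8,24)],step=24)
E
```

```text
{"gripper": [24, 24, 24, 24, 24], "dp": [[0.33, -0.7, 0.08], [0.33, -0.69, 0.09], [0.33, -0.7, 0.08], [0.33, -0.7, 0.09], [0.24, -0.51, 0.76]], "twist": [-0.0, -0.0, -0.0, -0.0, -0.0]}
{"gripper": [24, 24, 24, 24, 24], "dp": [[0.23, -0.5, 0.75], [0.24, -0.51, 0.76], [0.24, -0.51, 0.75], [0.23, -0.51, 0.76], [0.24, -0.5, 0.75]], "twist": [-0.0, -0.0, -0.0, -0.0, -0.0]}
{"gripper": [24, 24, 24, 24, 24], "dp": [[0.24, -0.51, 0.76], [0.23, -0.51, 0.75], [0.24, -0.5, 0.76], [-0.0, -0.0, 0.93], [-0.0, -0.0, 0.93]], "twist": [-0.0, -0.0, -0.0, -0.0, -0.0]}
{"gripper": [24, 24, 24, 24, 24], "dp": [[-0.0, -0.0, 0.94], [0, 0, 0], [0, 0, 0], [0, 0, 0], [0, 0, 0]], "twist": [-0.0, 0, 0, 0, 0]}
```

Request:
arm_command([
  [0.33,-0.7,0.08],
  [0.33,-0.69,0.09],
  [0.33,-0.7,0.08],
  [0.33,-0.7,0.09],
  [0.24,-0.51,0.76],
], gripper=[24,24,24,24,24], twist=[0,0,0,0,0])

```text
time: 35.22
tool_pos: [547.4, -83.0, 278.9]
tcp_rot: [3.14, 0.0, 1.533]
contact_force: [0.1, -0.3, 0.3]
grip_width: 24.2
finger_force: 0.0
```

Request:
arm_command([
  [0.23,-0.5,0.75],
  [0.24,-0.51,0.76],
  [0.24,-0.51,0.75],
  [0.23,-0.51,0.76],
  [0.24,-0.5,0.75],
], gripper=[24,24,24,24,24], twist=[0,0,0,0,0])

```text
time: 35.85
tool_pos: [484.7, -51.1, 183.2]
tcp_rot: [-3.14, -0.0, 1.532]
contact_force: [0.0, -0.8, -0.7]
grip_width: 24.0
finger_force: 0.0
```

Request:
arm_command([
  [0.24,-0.51,0.76],
  [0.23,-0.51,0.75],
  [0.24,-0.5,0.76],
  [0,0,0],
  [0,0,0],
], gripper=[24,24,24,24,24], twist=[0,0,0,0,0])

```text
time: 36.48
tool_pos: [449.4, -32.6, 128.2]
tcp_rot: [3.14, 0.0, 1.532]
contact_force: [0.1, -0.9, -0.1]
grip_width: 24.3
finger_force: 0.0
```

```bash
python3 - <<'E'
from h import *
st(); a=cv2.cvtColor(save('wrist','w12.png'),cv2.COLOR_RGB2GRAY).astype(int); z=get_obs()['tool_pos'][2]
for r in (180,220): print(r,[(c,int(a[r,c])) for c in range(285,352,2)])
print(tool_at([(300,220),(310,220),(320,220),(330,220)],z-76)[:,1].round(1))
E
```

```text
36.48 [449.4 -32.6 128.2] [179.9   0.   87.8] F [ 0.1 -0.9 -0.1] w 24.3 0.0
180 [(285, 76), (287, 77), (289, 75), (291, 71), (293, 70), (295, 75), (297, 77), (299, 77), (301, 77), (303, 72), (305, 77), (307, 79), (309, 78), (311, 121), (313, 135), (315, 144), (317, 155), (319, 160), (321, 166), (323, 167), (325, 161), (327, 100), (329, 74), (331, 73), (333, 73), (335, 74), (337, 74), (339, 73), (341, 74), (343, 75), (345, 73), (347, 72), (349, 75), (351, 78)]
220 [(285, 112), (287, 108), (289, 104), (291, 101), (293, 97), (295, 99), (297, 102), (299, 106), (301, 105), (303, 102), (305, 103), (307, 108), (309, 112), (311, 122), (313, 133), (315, 144), (317, 154), (319, 159), (321, 168), (323, 166), (325, 161), (327, 105), (329, 98), (331, 100), (333, 104), (335, 100), (337, 103), (339, 99), (341, 102), (343, 104), (345, 100), (347, 98), (349, 100), (351, 101)]
[-11.   -4.7   1.5   7.7]
```

Request:
arm_command([
  [0,0,0.8],
  [0,0,0.8],
  [0,0,0.7],
  [0,0,0.4],
  [0,0,0],
], gripper=[24,24,24,24,24], twist=[0,0,0,0,0])

```text
time: 37.15
tool_pos: [448.9, -32.4, 60.1]
tcp_rot: [-3.141, 0.0, 1.532]
contact_force: [-0.1, 1.0, 0.2]
grip_width: 24.1
finger_force: 0.0
```

Request:
arm_command([
  [0,0,0],
  [0,0,0],
  [0,0,0],
  [0,0,0],
  [0,0,0],
], gripper=[0,0,0,0,0], twist=[0,0,0,0,0])

```text
time: 37.78
tool_pos: [449.7, -32.5, 60.8]
tcp_rot: [3.139, 0.0, 1.532]
contact_force: [3.5, 0.9, 4.8]
grip_width: 8.8
finger_force: 30.0
```

```bash
python3 - <<'E'
from h import *
st(); p=get_obs()['tool_pos']; w=[]
b0=S(-60-155*np.sin(1.35),57.5,40+155*np.cos(1.35))
for q in np.linspace(1.35,0,16)[1:]:
    a=p+S(-60-155*np.sin(q),57.5,40+155*np.cos(q))-b0; w.append((a[0],a[1],a[2],87.8,0))
plan(w)
E
```

```text
37.77 [449.7 -32.5  60.8] [179.9   0.   87.8] F [3.5 0.9 4.8] w 8.8 30.0
{"gripper": [0, 0, 0, 0, 0], "dp": [[0.0, 0.15, -0.54], [0.0, 0.19, -0.52], [0.0, 0.24, -0.5], [0.0, 0.29, -0.48], [0.0, 0.32, -0.46]], "twist": [-0.0, -0.0, -0.0, -0.0, -0.0]}
{"gripper": [0, 0, 0, 0, 0], "dp": [[0.0, 0.37, -0.42], [0.0, 0.4, -0.38], [0.0, 0.44, -0.35], [0.0, 0.46, -0.31], [0.0, 0.49, -0.26]], "twist": [-0.0, -0.0, -0.0, -0.0, -0.0]}
{"gripper": [0, 0, 0, 0, 0], "dp": [[0.0, 0.52, -0.22], [0.0, 0.53, -0.18], [0.0, 0.54, -0.12], [0.0, 0.55, -0.08], [0.0, 0.56, -0.02]], "twist": [-0.0, -0.0, -0.0, -0.0, -0.0]}
```

Request:
arm_command([
  [0.0,0.15,-0.54],
  [0.0,0.19,-0.52],
  [0.0,0.24,-0.5],
  [0.0,0.29,-0.48],
  [0.0,0.32,-0.46],
], gripper=[0,0,0,0,0], twist=[0,0,0,0,0])

```text
time: 38.4
tool_pos: [477.0, -33.6, 121.9]
tcp_rot: [-3.137, 0.0, 1.533]
contact_force: [1.4, -2.2, -6.2]
grip_width: 8.7
finger_force: 30.0
```

Request:
arm_command([
  [0.0,0.37,-0.42],
  [0.0,0.4,-0.38],
  [0.0,0.44,-0.35],
  [0.0,0.46,-0.31],
  [0.0,0.49,-0.26],
], gripper=[0,0,0,0,0], twist=[0,0,0,0,0])

```text
time: 39.02
tool_pos: [530.0, -35.7, 166.7]
tcp_rot: [-3.136, 0.001, 1.533]
contact_force: [-9.4, -1.5, 10.3]
grip_width: 8.8
finger_force: 30.0
```

Request:
arm_command([
  [0.0,0.52,-0.22],
  [0.0,0.53,-0.18],
  [0.0,0.54,-0.12],
  [0.0,0.5,-0.08],
  [0.0,0.4,-0.02],
], gripper=[0,0,0,0,0], twist=[0,0,0,0,0])

```text
time: 39.65
tool_pos: [594.6, -38.3, 181.8]
tcp_rot: [-3.141, 0.001, 1.532]
contact_force: [-2.5, -2.3, 5.8]
grip_width: 9.2
finger_force: 30.0
```

Request:
arm_command([
  [0,0.1,0],
  [0,0.1,0],
  [0,0.05,0],
  [0,0,0],
  [0,0,0],
], gripper=[0,0,0,0,0], twist=[0,0,0,0,0])

```text
time: 40.28
tool_pos: [600.9, -38.6, 181.7]
tcp_rot: [3.141, 0.001, 1.532]
contact_force: [-1.5, -2.0, 4.1]
grip_width: 8.5
finger_force: 30.0
```

Request:
arm_command([
  [0,0.08,0],
  [0,0.08,0],
  [0,0,0],
  [0,0,0],
  [0,0,0],
], gripper=[0,0,0,0,0], twist=[0,0,0,0,0])

```text
time: 40.9
tool_pos: [600.9, -38.5, 181.6]
tcp_rot: [-3.133, 0.001, 1.533]
contact_force: [-17.5, -2.2, 13.4]
grip_width: 8.9
finger_force: 30.0
```

The guard is against its stop (17 N with no further motion). I'll release and rise clear.

Request:
arm_command([
  [0,0,0],
  [0,0,0],
  [0,0,0],
  [0,0,-0.3],
  [0,0,-0.8],
], gripper=[24,24,24,24,24], twist=[0,0,0,0,0])

```text
time: 41.52
tool_pos: [604.5, -38.1, 208.4]
tcp_rot: [-3.14, -0.0, 1.533]
contact_force: [-0.2, -0.2, 0.2]
grip_width: 24.0
finger_force: 0.0
```

Request:
arm_command([
  [0,0,-0.9],
  [0,0,-0.9],
  [0,0,-0.9],
  [0,-0.3,-0.9],
  [0,-0.8,0],
], gripper=[24,24,24,24,24], twist=[0,0,0,0,0])

```text
time: 42.15
tool_pos: [578.4, -37.3, 300.9]
tcp_rot: [3.137, 0.001, 1.533]
contact_force: [-0.3, -0.6, 0.4]
grip_width: 24.2
finger_force: 0.0
```

Request:
arm_command([
  [0,-1,0],
  [0,-1,0],
  [0,-1,0],
  [0,-1,0],
  [0,0,0],
], gripper=[24,24,24,24,24], twist=[0,0,0,0,0])

```text
time: 42.78
tool_pos: [476.7, -33.2, 299.7]
tcp_rot: [3.14, 0.0, 1.532]
contact_force: [1.4, -1.3, 0.3]
grip_width: 24.0
finger_force: 0.0
```

```bash
python3 - <<'E'
from h import *
st(); s=save('scene','s13.png')[:,:,::-1]; a=cv2.imread('pics/s11.png')
C=cam('scene'); S0=(661.65,-97.15,-0.0383); c,sn=np.cos(S0[2]),np.sin(S0[2])
P=np.array([(S0[0]+c*-60-sn*y,S0[1]+sn*-60+c*y,195) for y in(-160,-40,40,160)]); print(proj(C,P).round(1).tolist())
g=cv2.cvtColor(s,cv2.COLOR_BGR2GRAY).astype(int)
for col in (270,315,345): print(col,[(r,int(g[r,col])) for r in range(244,262)])
# racks unchanged? compare hanging regions below the guard line, and the bench things
d=cv2.absdiff(s,a).max(2)
for n,(x0,x1,y0,y1) in dict(rA=(335,378,275,302),rB=(284,325,275,302),blue=(400,445,195,252),right=(440,540,180,350),left=(20,200,160,320)).items(): print(n,d[y0:y1,x0:x1].mean().round(1),(d[y0:y1,x0:x1]>40).mean().round(3))
E
```

```text
42.77 [476.7 -33.2 299.7] [179.9   0.   87.8] F [ 1.4 -1.3  0.3] w 24.0 0.0
[[229.5, 250.3], [283.9, 250.7], [320.3, 250.9], [374.9, 251.2]]
270 [(244, 82), (245, 72), (246, 67), (247, 62), (248, 95), (249, 131), (250, 140), (251, 128), (252, 105), (253, 53), (254, 48), (255, 50), (256, 47), (257, 58), (258, 77), (259, 90), (260, 88), (261, 83)]
315 [(244, 54), (245, 50), (246, 49), (247, 47), (248, 83), (249, 126), (250, 139), (251, 139), (252, 112), (253, 75), (254, 50), (255, 49), (256, 51), (257, 63), (258, 95), (259, 122), (260, 103), (261, 83)]
345 [(244, 47), (245, 46), (246, 46), (247, 50), (248, 112), (249, 196), (250, 227), (251, 177), (252, 125), (253, 84), (254, 48), (255, 52), (256, 55), (257, 62), (258, 129), (259, 191), (260, 189), (261, 140)]
rA 12.8 0.117
rB 20.7 0.207
blue 3.5 0.0
right 3.2 0.0
left 4.3 0.0
```

The bar is at row 250.3, which matches the predicted shut position, and nothing else on the bench has moved. I'll hand in.

```bash
python3 -c "
from plant import *
print(close_job())"
```

```text
the job is handed in; nothing more can be done
None
```

I clipped both steel racks on the bench onto hook1 and hook2 and shut the guard to its stop. I handed the job in at about 43 s, without a close look at the racks after the guard closed; the other bench items I compared had not moved.

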